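# Spacer strips under the next layer of profile rails

## Task

The washed aluminium rails are being stacked in the blue cradle with air gaps so that they dry. Lay the two square black spacer strips straight across the bottom layer, one between the posts at each end, each directly over the cradle's cross-bar; the one in the rack is boxed in, so draw it out by its end onto the bench and take it again by the middle. Then set the loose rail gently on both strips, lengthwise along the middle with its ends even with the rails below, and leave the other strips, the screwdriver and the bottom layer as they are.

Things in the scene. Friction and masses are not known exactly. Their poses are not given: they have to be found in the camera images.
- cradle: Fixed blue steel cradle. Origin: its centre, on the bench; y lengthwise along the rails, x across, z up. Two cross-bars (194 mm along x, 25 wide, 20 high) on the bench at y = +85 and -85 mm. A 16 mm square post stands at x = +89 and -89 mm on each, up to z = 165 mm: 162 mm is clear between them, 6 mm more at each end than a spacer. The bottom layer's flat top is at z = 60 mm
- lower_near: Bottom-layer rail: slotted square aluminium profile, 40 x 40 x 270 mm, 0.4 kg, loose, lying along the cradle's y on the cross-bars at about x = -50 mm of the cradle. Origin at its centre (20 mm below its top); its x axis runs along its length
- lower_mid: Bottom-layer rail like lower_near, at about x = 0 of the cradle
- lower_far: Bottom-layer rail like lower_near, at about x = +50 mm of the cradle
- rail: The loose rail to be laid on top, lying on the bench: the same slotted square aluminium profile, 40 x 40 x 270 mm, 0.34 to 0.55 kg. Origin at its centre, 20 mm above what it lies on; its x axis runs along its length
- rack: Fixed low rack of grey sheet steel, 120 (x) x 234 (y) x 40 mm high, flat roof. Origin: its centre, on the bench. Three bays at y = -76, 0, +76 mm, open only at the front, its -x side (edge at x = -60 mm); floor 4 mm thick, back closed. Each bay holds one strip lying along x, the front 36 mm of it sticking out over the bench; which strip is in which bay varies
- spacer_a: Square black plastic spacer strip, 16 x 16 x 150 mm, 54 g, lying loose on the flat roof of the rack, roughly across its width. Origin at its centre, 8 mm above its underside; its x axis runs along its length
- spacer_b: Square black plastic spacer like spacer_a (16 x 16 x 150 mm, 45-75 g, origin at its centre, x along its length pointing into the rack), on the floor of one bay (underside 4 mm above the bench), its front 33 to 39 mm sticking out. It slides freely out towards the rack's -x; its back end is clear of the rack after 111 to 117 mm
- flat_strip: Bystander in another bay: flat black plastic strip 25 mm wide, 8 mm thick, 150 mm long. Origin on its centre line, at its top face; x along its length
- angle_strip: Bystander in the remaining bay: black plastic L-section strip, 25 x 25 mm legs 4 mm thick, 150 mm long. Origin 8 mm above its underside on its centre line; x along its length
- driver: Bystander: screwdriver lying on the bench between the robot and the cradle
There are look-alikes about, which are no part of the job. Leave any orange look-alike of the spacer_a alone. Leave any orange or pink look-alike of the spacer_b alone.

How it is judged:
By the outcome, as a careful person would: the job done as asked, in the order asked, and still so for the second after the job is handed in, with the robot touching nothing.
It also fails if it takes over 72 s, if anything falls off the work surface, if the arm or the gripper's body presses on something with over 40 N, if the wrist force passes 120 N, or if a joint passes its speed limit or range.

## Robot

A 6-joint arm with a two-finger parallel gripper is mounted at the origin on the work surface. World frame = base frame: x ahead of the robot, y to its left, z up, the work surface at z = 0. Lengths are in m, angles in rad, forces in N, time in s.
With the tool pointing down it reaches from about 0.325 to 0.75 m from the base axis. Payload 7.6 kg.
Tool frame: the origin (TCP) lies at the very end of the fingers, on their centre line; the grasp point (between the pads) lies manip.grip_point_offset behind it (manip.grip_point_offset is the distance from the TCP to the grasp point, in m); z points along the fingers, y is the direction in which the jaws open and shut (so a half turn about z gives the same grasp; the last joint's range is limited). The gripper opens to 85 mm and grips with 20 to 120 N. Pads are 22 mm wide; open, the fingers measure 114 mm over their backs; the gripper's body (76 mm by 85 mm) begins 54 mm behind the grasp point. The pads swing forward as they close: fully open they stand 13 mm farther back than shut.
Start: joints at [1.142, 0.052, 1.401, -0, 1.689, -0.07], TCP at [0.184, 0.492, 0.21] pointing down, gripper open.
Joint ranges: [-2.9, 2.9], [-0.91, 2.17], [0.12, 2.37], [-1.06, 4.2], [0.26, 2.73], [-2.93, 2.93]. Speed limits (rad/s): [2.57, 2.57, 3.01, 3.14, 3.14, 3.14].

## Interface

Orientations are given as a rotation vector (axis times angle).
In Python, from cell import manip gives the robot as it stands.
- The arm moves only by the shell command python3 -m jog 'ROWS' [OPENING] [FORCE]. ROWS is JSON, a list of rows, each an object of numbers: "x", "y", "z": the shift along the tool's x, y, z in cm; "rx", "ry", "rz": the turn, a rotation vector about the tool's x, y, z in degrees. In form: [{"x": .., "y": .., "z": .., "rx": .., "ry": .., "rz": ..}, ...]. A call has 1 to 8 rows; each row is the pose to reach, as a shift and turn from the pose commanded when the call began, along the tool's axes at that moment; what a row does not reach only later rows make up. A row lasts 1/12 s, in which the tool goes at most 41.7 mm and 7.16 degrees, less where a joint would pass 70% of its speed; a pose out of reach is approached as far as the arm can. A call with a gripper value outside its range is refused whole. OPENING is the closure, from 0 (fully open) to 1 (shut), set as the call begins (- or left out, the last holds). The fingers move at their own pace and stop on an object; FORCE is the grip in N (left out, the last holds). Time passes only in rows, so rows that repeat a pose let the fingers close. It gives the time, the measured TCP pose, the force and the opening at its end, in the units of the state.
- manip.read_state(): the state, without advancing time (a new reading comes with each control period).
- manip.snapshot(name): name is "scene" or "side" or "wrist"; returns (picture, depth): 400x640x3 uint8, red, green, blue; 400x640 float32, m along the optical axis (not along the pixel's ray), 0 where there is no reading.
- manip.camera_model(name): a dict with "mtx" (3x3 intrinsics, pixels), "k1" (the pictures are not rectified: a ray, as slopes to the right and down, at radius r is drawn at 1 + k1 r^2 times it, then the intrinsics apply), "camera_from_world" (4x4, takes a point from world to camera coordinates); the wrist camera has in their place "mount" (4x4, takes a point from camera to tool coordinates, whose origin is the TCP and whose axes are the flange's). Camera axes: x right, y up, looking along -z (the intrinsics and any distortion apply to the point x, -y, -z); pixel columns grow to the right and rows downward; lengths in m; the calibration is good to about 2 mm. A picture is of the moment at which its call begins: read the wrist's pose just before it. camera_model takes no time and is no camera call.
- manip.finish_job(): hands the job in, once; it reports no verdict.
Trained networks look in the newest picture that a camera, given by its name, has taken for a name from the list of things; names that differ only in an ending like _2 or _b are one class to them, and where a whole thing is asked for, a point or a joint stands for the part that bears it (a point fixed in the world has none). Each returns a list of dicts, best first, with "conf" (0 to 1); they miss things now and then, are a little off and sometimes report something else, mostly with a low value. They report only what shows in the picture. A call takes as long as a camera call. They do not tell look-alikes from the thing itself.
- manip.look_for(label, camera): "point" ([x, y, z] in m, in the coordinates of the camera as it stood for that picture, good to about 4 mm: the middle of the surface that is visible of it).
- manip.place_of(label, camera): "point" ([x, y, z] in m, in the coordinates of the camera as it stood for that picture, good to about 4 mm: a listed point, or the origin of a listed thing).
The state is a dict: "t": time; "joint_pos": joint angles; "qvel": joint speeds; "tau": joint torques, N m; "ee_pos": TCP position; "orientation": TCP orientation; "force": force on the tool from outside, world axes, zero at the start; "wrist_torque": the same for the moment, N m; "opening": opening from 0.0 (shut) to 1.0 (fully open).
Only numpy, scipy, OpenCV 4.12 (cv2) and the standard library are available. Lean on these libraries where they do the work, as an engineer would, in place of code of your own. Each camera call takes 0.05 s, during which the arm holds its last target. There are 200 camera calls.

## Working session

There is one attempt and no reset: what is moved stays moved. The work goes in short steps, Python scripts to look and compute and a shell command to move; the robot and the scene stay as the last step left them, time stands still between calls to the robot, and variables do not carry over. Pictures are saved under pics/ and viewed, about 8 in all and at most 12, crops included, and the job is handed in when it is done.

```bash
ls; mkdir -p pics
cat > h.py <<'E'
import numpy as np, cv2
from scipy.spatial.transform import Rotation as R
from cell import manip
def T(s=None):
    s=s or manip.read_state(); M=np.eye(4); M[:3,:3]=R.from_rotvec(s["orientation"]).as_matrix(); M[:3,3]=s["ee_pos"]; return M
def w_from_c(name,Tt=None):
    c=manip.camera_model(name)
    return (T() if Tt is None else Tt)@np.array(c["mount"]) if name=="wrist" else np.linalg.inv(c["camera_from_world"])
def snap(name,fn=None):
    M=w_from_c(name); p,d=manip.snapshot(name)
    if fn: cv2.imwrite("pics/"+fn+".png",p[:,:,::-1])
    return p,d,M
def cloud(name,d,M):
    c=manip.camera_model(name); K=np.array(c["mtx"]); k=c["k1"]
    v,u=np.mgrid[:400,:640]
    pt=cv2.undistortPoints(np.stack([u,v],-1).reshape(-1,1,2).astype(np.float64),K,np.array([k,0,0,0,0.])).reshape(400,640,2)
    P=np.stack([pt[...,0]*d,-pt[...,1]*d,-d,np.ones_like(d)],-1)@M.T
    P[d==0]=np.nan
    return P[...,:3]
def proj(name,X,M):
    c=manip.camera_model(name); K=np.array(c["mtx"]); k=c["k1"]
    q=np.linalg.inv(M)@np.append(X,1); a=np.array([q[0],-q[1]])/-q[2]; a=a*(1+k*(a@a)); return K[:2,:2]@a+K[:2,2]
E
python3 - <<'E'
from h import *
import numpy as np
np.set_printoptions(precision=4,suppress=True)
s=manip.read_state(); print(s["t"],s["ee_pos"],s["orientation"],s["opening"],manip.grip_point_offset); print(T()[:3,:3])
for n in ("scene","side"):
    p,d,M=snap(n,n+"0"); np.savez("pics/"+n+"0.npz",P=cloud(n,d,M),p=p); print(n,M[:3,3])
    for l in ["cradle","lower_near","lower_mid","lower_far","rail","rack","spacer_a","spacer_b","flat_strip","angle_strip","driver"]:
        for r in manip.place_of(l,n)[:4]:
            X=(M@np.append(r["point"],1))[:3]; print(l,round(r["conf"],2),X,proj(n,X,M).round())
E
```

```text
pics
0.0 [0.1842 0.4913 0.2096] [-0.5605 -3.0908  0.0024] 1.0017938859978417 0.0187
[[-0.9363  0.3512 -0.0007]
 [ 0.3512  0.9363 -0.0014]
 [ 0.0001 -0.0016 -1.    ]]
scene [ 1.0869 -0.4047  0.9039]
cradle 0.67 [0.5336 0.245  0.0024] [380. 160.]
lower_near 0.69 [0.4811 0.2418 0.0391] [370. 143.]
lower_mid 0.71 [0.5369 0.247  0.0421] [383. 152.]
lower_far 0.94 [0.5885 0.2491 0.0421] [394. 161.]
rail 0.97 [ 0.4296 -0.4039  0.023 ] [184. 232.]
rack 0.62 [ 0.639  -0.1026 -0.0018] [313. 235.]
spacer_a 0.98 [ 0.8317 -0.1083  0.0052] [354. 286.]
spacer_a 0.94 [ 0.7631 -0.361   0.0087] [256. 321.]
spacer_a 0.83 [ 0.6371 -0.1197  0.0502] [307. 228.]
spacer_a 0.73 [ 0.4197 -0.1538  0.0063] [259. 192.]
spacer_b 0.98 [ 0.8317 -0.1083  0.0052] [354. 286.]
spacer_b 0.94 [ 0.7631 -0.361   0.0087] [256. 321.]
spacer_b 0.83 [ 0.6371 -0.1197  0.0502] [307. 228.]
spacer_b 0.73 [ 0.4197 -0.1538  0.0063] [259. 192.]
driver 0.51 [0.3623 0.2592 0.0003] [351. 130.]
side [-0.0696 -0.7226  0.7647]
cradle 0.86 [0.5367 0.2466 0.0005] [240. 179.]
lower_near 0.76 [0.483  0.2448 0.0412] [225. 175.]
lower_mid 0.96 [
[... 302 characters left out ...]
31 0.248  0.0367] [238. 169.]
rack 0.95 [ 0.6422 -0.0971 -0.0007] [342. 214.]
spacer_a 0.87 [ 0.8355 -0.1071  0.0078] [388. 186.]
spacer_a 0.74 [0.7836 0.3398 0.0077] [280. 140.]
spacer_a 0.69 [ 0.761  -0.3613  0.0041] [446. 239.]
spacer_a 0.67 [ 0.416  -0.1535  0.0109] [295. 261.]
spacer_b 0.87 [ 0.8355 -0.1071  0.0078] [388. 186.]
spacer_b 0.74 [0.7836 0.3398 0.0077] [280. 140.]
spacer_b 0.69 [ 0.761  -0.3613  0.0041] [446. 239.]
spacer_b 0.67 [ 0.416  -0.1535  0.0109] [295. 261.]
flat_strip 0.71 [ 0.6403 -0.1253  0.0484] [350. 205.]
flat_strip 0.69 [ 0.619  -0.103   0.0152] [338. 214.]
angle_strip 0.57 [ 0.6124 -0.1775  0.0127] [356. 229.]
driver 0.57 [ 0.3598  0.2597 -0.0029] [188. 201.]
```

Run:
```python
import cv2,numpy as np
a=cv2.imread("pics/scene0.png")[60:360,140:540]; b=cv2.imread("pics/side0.png")[100:380,150:550]
cv2.imwrite("pics/sc.png",cv2.resize(a,None,fx=2,fy=2)); cv2.imwrite("pics/sd.png",cv2.resize(b,None,fx=2,fy=2))
```

```text
(no output)
```

View pics/sc.png

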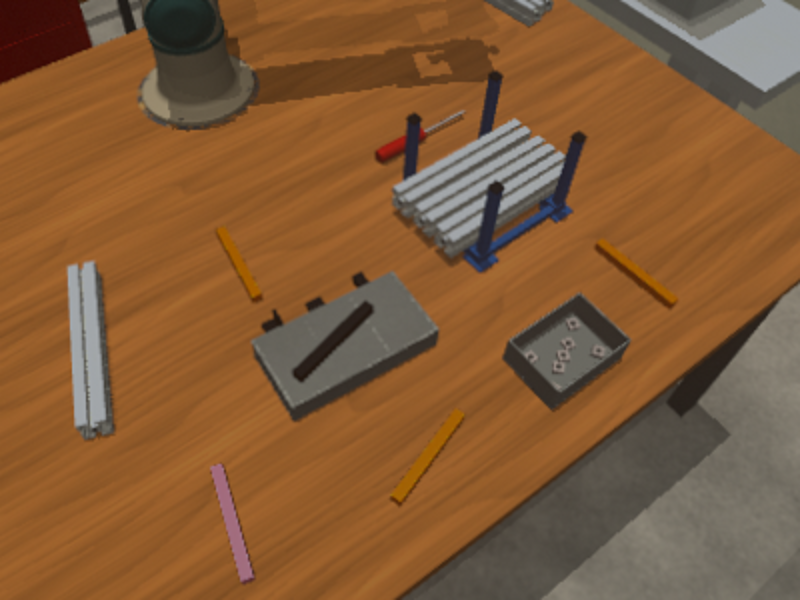

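View pics/sd.png

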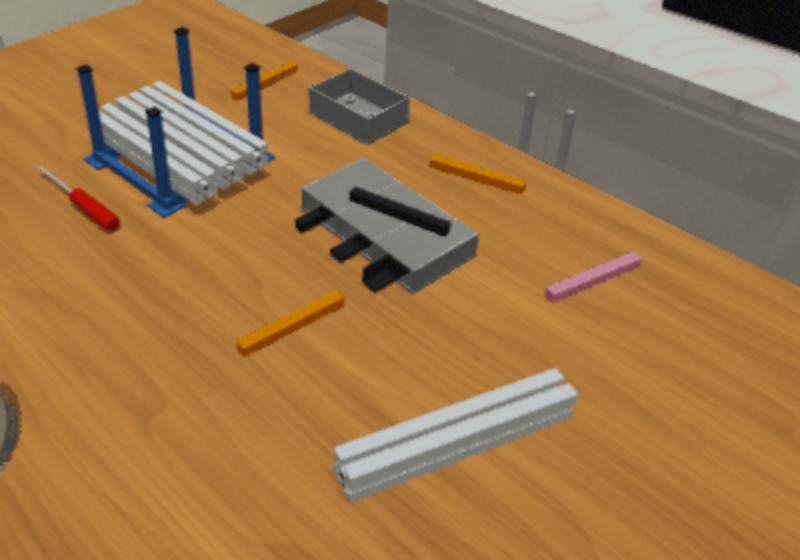

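The loose rail, the cradle with its 3 rails, and the grey rack are clear. Spacer_a is the black strip on the roof at about (335,340) in the scene crop. In the side crop the bay openings, from +y to -y, hold a square end at (313,218), the flat strip at (350,247) and the L-section at (385,272). So spacer_b is in the +y bay. Next I'll measure the geometry.

```bash
cat > m.py <<'E'
from h import *
np.set_printoptions(precision=4,suppress=True)
def rect(Q):
    (c,(w,h),a)=cv2.minAreaRect((Q[:,:2]*1000).astype(np.float32))
    if w<h: w,h,a=h,w,a+90
    return "c",np.array(c).round(1),"LxW",round(w,1),round(h,1),"yaw",round((a+90)%180-90,1),"z",np.median(Q[:,2]).round(4),len(Q)
def box(P,p,x0,x1,y0,y1,z0,z1,cond=None):
    m=(P[...,0]>x0)&(P[...,0]<x1)&(P[...,1]>y0)&(P[...,1]<y1)&(P[...,2]>z0)&(P[...,2]<z1)
    if cond is not None: m&=cond
    return P[m]
E
python3 - <<'E'
from m import *
for n in ("scene","side"):
    f=np.load(f"pics/{n}0.npz"); P,p=f["P"],f["p"].astype(int); g=p.max(-1); dark=g<80
    print(n)
    Q=box(P,p,.42,.66,.1,.4,.052,.068,g>110); print("bottom layer",rect(Q))
    for sx in(-1,1):
        for sy in(-1,1):
            x,y=.536+sx*.089,.247+sy*.085
            Q=box(P,p,x-.03,x+.03,y-.03,y+.03,.158,.172); Q2=box(P,p,x-.03,x+.03,y-.03,y+.03,.09,.172)
            print("post",sx,sy,Q[:,:2].mean(0),len(Q),Q2.min(0)[:2],Q2.max(0)[:2])
    Q=box(P,p,.35,.52,-.56,-.25,.033,.048); print("rail",rect(Q))
    Q=box(P,p,.54,.75,-.25,.05,.035,.045,~dark); print("roof",rect(Q))
    Q=box(P,p,.54,.75,-.25,.05,.051,.065); print("spA",rect(Q),np.median(p[(P[...,2]>.051)&(P[...,0]>.54)&(P[...,0]<.75)&(abs(P[...,1]+.11)<.1)],0))
    for y in (-.24,-.14,-.065):
        Q=box(P,p,.50,.60,y,y+.08,.004,.034,dark); print("bay",y,rect(Q) if len(Q)>5 else 0, Q.min(0),Q.max(0)); 
        Z=Q[Q[:,2]>np.percentile(Q[:,2],60)]; print("   top",rect(Z))
E
```

```text
scene
bottom layer ('c', array([533.9, 246.1]), 'LxW', 276.0, 144.1, 'yaw', -88.6, 'z', np.float64(0.0607), 1788)
post -1 -1 [0.4501 0.1548] 34 [0.4399 0.1457] [0.4593 0.1666]
post -1 1 [0.4453 0.3255] 33 [0.435 0.316] [0.4535 0.3372]
post 1 -1 [0.6276 0.16  ] 39 [0.6175 0.1515] [0.6357 0.1696]
post 1 1 [0.6225 0.3302] 31 [0.614  0.3232] [0.6328 0.3406]
rail ('c', array([ 435.4, -404. ]), 'LxW', 193.1, 42.5, 'yaw', -20.4, 'z', np.float64(0.0421), 717)
roof ('c', array([ 638.2, -104.2]), 'LxW', 231.7, 123.1, 'yaw', 85.9, 'z', np.float64(0.0408), 2635)
spA ('c', array([ 640.7, -124.4]), 'LxW', 147.4, 17.6, 'yaw', -75.7, 'z', np.float64(0.0565), 303) [40. 30. 25.]
bay -0.24 ('c', array([ 563.5, -191.9]), 'LxW', 75.3, 34.0, 'yaw', -59.5, 'z', np.float64(0.0093), 64) [ 0.5371 -0.2171  0.0044] [ 0.5972 -0.1609  0.0308]
   top ('c', array([ 569.2, -188.5]), 'LxW', 75.6, 21.3, 'yaw', -58.7, 'z', np.float64(0.0238), 26)
bay -0.14 ('c', array([ 554.5, -101.2]), 'LxW', 24.9, 15.6, 'yaw', 82.1, 'z', np.float64(0.0129), 35) [ 0.546  -0.1145  0.0091] [ 0.5626 -0.0892  0.0156]
   top ('c', array([ 
[... 1053 characters left out ...]
 55.7, 'yaw', -2.1, 'z', np.float64(0.0093), 312) [ 0.5351 -0.217   0.0041] [ 0.6    -0.1601  0.0335]
   top ('c', array([ 568.3, -188.5]), 'LxW', 63.6, 56.3, 'yaw', -82.9, 'z', np.float64(0.021), 125)
bay -0.14 ('c', array([572. , -99.9]), 'LxW', 79.5, 55.5, 'yaw', 89.2, 'z', np.float64(0.0113), 229) [ 0.5442 -0.1398  0.004 ] [ 0.5998 -0.0603  0.0339]
   top ('c', array([571.7, -99. ]), 'LxW', 79.5, 55.5, 'yaw', 85.7, 'z', np.float64(0.0143), 92)
bay -0.065 ('c', array([572.7, -25.1]), 'LxW', 79.6, 54.4, 'yaw', -89.5, 'z', np.float64(0.0171), 188) [ 0.5455 -0.0648  0.0042] [0.5999 0.0148 0.0339]
   top ('c', array([588.8, -24.3]), 'LxW', 64.5, 62.2, 'yaw', 42.5, 'z', np.float64(0.0202), 75)
```

```bash
cat > plan.py <<'E'
import sys
from h import *
# usage: plan.py x,y,z,yaw [x,y,z,yaw ...]  (m, deg yaw of tool y axis, tool down); prints rows per call
def pose(x,y,z,a):
    a=np.radians(a); yv=np.array([np.cos(a),np.sin(a),0]); zv=np.array([0,0,-1.]); M=np.eye(4)
    M[:3,:3]=np.stack([np.cross(yv,zv),yv,zv],1); M[:3,3]=x,y,z; return M
if __name__=="__main__":
    C=T()
    for a in sys.argv[1:]:
        G=pose(*map(float,a.split(",")))
        rv=R.from_matrix(C[:3,:3].T@G[:3,:3]).as_rotvec(); d=G[:3,3]-C[:3,3]
        n=max(1,int(np.ceil(max(np.linalg.norm(d)/.29,np.degrees(np.linalg.norm(rv))/50))))
        for i in range(n):
            N=np.eye(4); N[:3,:3]=C[:3,:3]@R.from_rotvec(rv/n).as_matrix(); N[:3,3]=C[:3,3]+d/n
            s=C[:3,:3].T@(d/n)*100; r=np.degrees(rv/n)
            print(a,"xyz",s.round(2),"r",r.round(1),"rows",int(np.ceil(max(np.linalg.norm(s)/4.17,np.linalg.norm(r)/7.16)))+1); C=N
E
python3 plan.py .6405,-.1235,.22,14.2
python3 - <<'E'
from m import *
for n in ("scene","side"):
    f=np.load(f"pics/{n}0.npz"); P,p=f["P"],f["p"].astype(int)
    print(n,"rail",rect(box(P,p,.2,.62,-.6,-.25,.03,.048)))
    o=(p[...,0]>170)&(p[...,1]>90)&(p[...,2]<40)
    print("orange",rect(box(P,p,.32,.51,-.26,-.04,.010,.03)))
    print("rack front", rect(box(P,p,.54,.75,-.25,.05,.036,.045)))
    print("driver",rect(box(P,p,.25,.43,.1,.4,.008,.05)))
E
```

```text
.6405,-.1235,.22,14.2 xyz [-21.44 -13.86  -0.32] r [ 0.  -0.  18.4] rows 8
.6405,-.1235,.22,14.2 xyz [-24.72  -6.38  -0.32] r [ 0.  -0.  18.4] rows 8
.6405,-.1235,.22,14.2 xyz [-25.47   1.76  -0.32] r [ 0.  -0.  18.4] rows 8
scene rail ('c', array([ 432. , -402.7]), 'LxW', 271.9, 42.5, 'yaw', -20.4, 'z', np.float64(0.0415), 1153)
orange ('c', array([ 421.1, -152.9]), 'LxW', 150.3, 16.4, 'yaw', -7.4, 'z', np.float64(0.0166), 218)
rack front ('c', array([ 638.3, -104.2]), 'LxW', 231.7, 123.4, 'yaw', 85.8, 'z', np.float64(0.0408), 2733)
driver ('c', array([359.3, 256.9]), 'LxW', 203.1, 23.8, 'yaw', -86.6, 'z', np.float64(0.0198), 168)
side rail ('c', array([ 431.1, -401.6]), 'LxW', 270.3, 44.6, 'yaw', -20.1, 'z', np.float64(0.0394), 2150)
orange ('c', array([ 417.7, -152.1]), 'LxW', 150.0, 19.0, 'yaw', -6.8, 'z', np.float64(0.0155), 360)
rack front ('c', array([ 639.3, -103.3]), 'LxW', 236.8, 124.0, 'yaw', 86.4, 'z', np.float64(0.0398), 1953)
driver ('c', array([357. , 258.3]), 'LxW', 204.9, 24.9, 'yaw', -86.8, 'z', np.float64(0.0205), 275)
```

```bash
python3 -m jog '[{"x":-21.44,"y":-13.86,"z":-1,"rz":18.4},{"x":-21.44,"y":-13.86,"z":-1,"rz":18.4},{"x":-21.44,"y":-13.86,"z":-1,"rz":18.4},{"x":-21.44,"y":-13.86,"z":-1,"rz":18.4},{"x":-21.44,"y":-13.86,"z":-1,"rz":18.4},{"x":-21.44,"y":-13.86,"z":-1,"rz":18.4},{"x":-21.44,"y":-13.86,"z":-1,"rz":18.4}]' 0.3 40
python3 -m jog '[{"x":-24.72,"y":-6.38,"rz":18.4},{"x":-24.72,"y":-6.38,"rz":18.4},{"x":-24.72,"y":-6.38,"rz":18.4},{"x":-24.72,"y":-6.38,"rz":18.4},{"x":-24.72,"y":-6.38,"rz":18.4},{"x":-24.72,"y":-6.38,"rz":18.4},{"x":-24.72,"y":-6.38,"rz":18.4}]'
python3 -m jog '[{"x":-25.47,"y":1.76,"rz":18.4},{"x":-25.47,"y":1.76,"rz":18.4},{"x":-25.47,"y":1.76,"rz":18.4},{"x":-25.47,"y":1.76,"rz":18.4},{"x":-25.47,"y":1.76,"rz":18.4},{"x":-25.47,"y":1.76,"rz":18.4},{"x":-25.47,"y":1.76,"rz":18.4},{"x":-25.47,"y":1.76,"rz":18.4}]'
python3 - <<'E'
from m import *
p,d,M=snap("wrist","w1"); P=cloud("wrist",d,M); print(M[:3,3],T()[:3,3]); g=p.astype(int).max(-1)
np.savez("pics/w1.npz",P=P,p=p)
print("spA",rect(box(P,p,.5,.8,-.3,.1,.050,.068)))
print("roof",rect(box(P,p,.5,.8,-.3,.1,.034,.046)))
Q=box(P,p,.5,.585,-.06,.02,.012,.034); print("B",rect(Q) if len(Q)>5 else 0)
E
```

```text
[0.1219 0.5149 0.3739] [0.1843 0.4916 0.2104]
spA ('c', array([0., 0.]), 'LxW', 0.0, 0.0, 'yaw', 0.0, 'z', np.float64(nan), 0)
roof ('c', array([0., 0.]), 'LxW', 0.0, 0.0, 'yaw', 0.0, 'z', np.float64(nan), 0)
B 0invalid input
invalid input
invalid input
  return _methods._mean(a, axis=axis, dtype=dtype,
  ret = ret.dtype.type(ret / rcount)
```

View pics/w1.png

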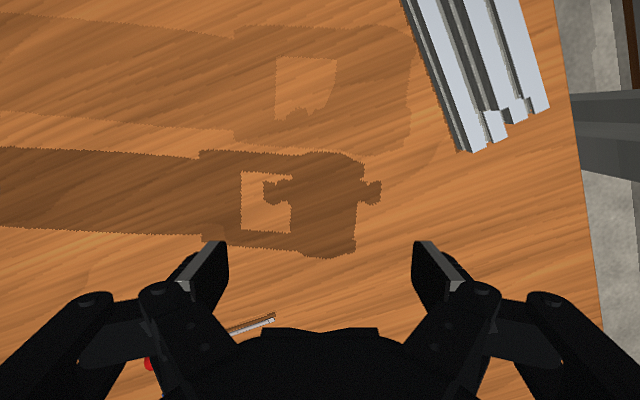

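The wrist view shows only bare bench, because all three calls were refused. I'll try with all six keys per row.

```bash
python3 -m jog '[{"x":-21.4,"y":-13.9,"z":-1,"rx":0,"ry":0,"rz":18.4},{"x":-21.4,"y":-13.9,"z":-1,"rx":0,"ry":0,"rz":18.4},{"x":-21.4,"y":-13.9,"z":-1,"rx":0,"ry":0,"rz":18.4},{"x":-21.4,"y":-13.9,"z":-1,"rx":0,"ry":0,"rz":18.4},{"x":-21.4,"y":-13.9,"z":-1,"rx":0,"ry":0,"rz":18.4},{"x":-21.4,"y":-13.9,"z":-1,"rx":0,"ry":0,"rz":18.4},{"x":-21.4,"y":-13.9,"z":-1,"rx":0,"ry":0,"rz":18.4}]' 0.3 40
```

```text
t: 1.83
ee_pos: [0.3388, 0.2821, 0.221]
orientation: [1.055, 2.957, -0.0]
force: [-0.3, 1.3, -0.3]
opening: 0.703
```

```bash
python3 -m jog '[{"x":-24.7,"y":-6.4,"z":0,"rx":0,"ry":0,"rz":18.4},{"x":-24.7,"y":-6.4,"z":0,"rx":0,"ry":0,"rz":18.4},{"x":-24.7,"y":-6.4,"z":0,"rx":0,"ry":0,"rz":18.4},{"x":-24.7,"y":-6.4,"z":0,"rx":0,"ry":0,"rz":18.4},{"x":-24.7,"y":-6.4,"z":0,"rx":0,"ry":0,"rz":18.4},{"x":-24.7,"y":-6.4,"z":0,"rx":0,"ry":0,"rz":18.4},{"x":-24.7,"y":-6.4,"z":0,"rx":0,"ry":0,"rz":18.4}]'
python3 -m jog '[{"x":-25.5,"y":1.8,"z":0,"rx":0,"ry":0,"rz":18.4},{"x":-25.5,"y":1.8,"z":0,"rx":0,"ry":0,"rz":18.4},{"x":-25.5,"y":1.8,"z":0,"rx":0,"ry":0,"rz":18.4},{"x":-25.5,"y":1.8,"z":0,"rx":0,"ry":0,"rz":18.4},{"x":-25.5,"y":1.8,"z":0,"rx":0,"ry":0,"rz":18.4},{"x":-25.5,"y":1.8,"z":0,"rx":0,"ry":0,"rz":18.4},{"x":-25.5,"y":1.8,"z":0,"rx":0,"ry":0,"rz":18.4},{"x":-25.5,"y":1.8,"z":0,"rx":0,"ry":0,"rz":18.4}]'
python3 - <<'E'
from m import *
p,d,M=snap("wrist","w2"); P=cloud("wrist",d,M); print(M[:3,3],T()[:3,3]); g=p.astype(int).max(-1)
np.savez("pics/w2.npz",P=P,p=p)
for nm,b in dict(spA=(.5,.8,-.3,.1,.050,.068),roof=(.5,.8,-.3,.1,.034,.046),B=(.5,.585,-.06,.02,.012,.034)).items():
    Q=box(P,p,*b); print(nm,rect(Q) if len(Q)>5 else 0)
E
python3 plan.py .6405,-.1235,.13,14.2 .6405,-.1235,.043,14.2
```

```text
t: 2.42
ee_pos: [0.49, 0.0767, 0.2198]
orientation: [1.514, 2.752, -0.002]
force: [-0.4, -0.1, 0.5]
opening: 0.696
t: 3.08
ee_pos: [0.6409, -0.1254, 0.218]
orientation: [-1.93, -2.475, 0.002]
force: [-0.2, 0.8, 1.2]
opening: 0.703
[ 0.6245 -0.0615  0.3815] [ 0.6405 -0.1238  0.2192]
spA ('c', array([683. , -37.4]), 'LxW', 313.1, 108.2, 'yaw', 63.1, 'z', np.float64(0.0558), 2094)
roof ('c', array([656.6, -53.8]), 'LxW', 360.7, 179.9, 'yaw', 69.1, 'z', np.float64(0.0399), 20955)
B ('c', array([564.2, -19.8]), 'LxW', 34.2, 16.4, 'yaw', -3.7, 'z', np.float64(0.0198), 504)
.6405,-.1235,.13,14.2 xyz [0.02 0.01 8.92] r [-0.1 -0.1 -0. ] rows 4
.6405,-.1235,.043,14.2 xyz [-0.  -0.   8.7] r [ 0.  0. -0.] rows 4
```

View pics/w2.png

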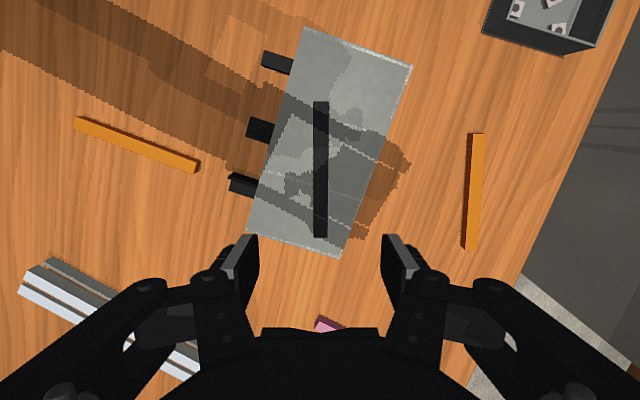

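Spacer_a, at column 321 (rows 102-237), is centred between the fingers. The bay ends read, top to bottom, square, flat and L. I'll check A's fit and descend.

```bash
python3 - <<'E'
from m import *
f=np.load("pics/w2.npz");P,p=f["P"],f["p"];print("spA",rect(box(P,p,.58,.70,-.21,-.03,.050,.062,p.astype(int).max(-1)<90)))
print("roof",rect(box(P,p,.56,.72,-.26,.04,.034,.046)))
E
python3 -m jog '[{"x":0,"y":0,"z":4,"rx":-0.1,"ry":-0.1,"rz":0},{"x":0,"y":0,"z":8,"rx":-0.1,"ry":-0.1,"rz":0},{"x":0,"y":0,"z":10,"rx":-0.1,"ry":-0.1,"rz":0},{"x":0,"y":0,"z":10,"rx":-0.1,"ry":-0.1,"rz":0}]'
```

```text
spA ('c', array([ 639.9, -123. ]), 'LxW', 148.8, 16.0, 'yaw', -76.2, 'z', np.float64(0.0558), 2047)
roof ('c', array([ 638. , -102.5]), 'LxW', 234.9, 120.7, 'yaw', 85.7, 'z', np.float64(0.0399), 20714)
t: 3.47
ee_pos: [0.6372, -0.121, 0.1147]
orientation: [-1.922, -2.476, 0.005]
force: [-0.7, -0.6, -0.5]
opening: 0.703
```

```bash
python3 plan.py .640,-.123,.043,13.9
```

```text
.640,-.123,.043,13.9 xyz [-0.29  0.27  7.17] r [-0.4 -0.2  0.5] rows 3
```

```bash
python3 -m jog '[{"x":0,"y":0,"z":3,"rx":-0.2,"ry":0,"rz":0.3},{"x":0,"y":0,"z":5,"rx":-0.2,"ry":0,"rz":0.3},{"x":0,"y":0,"z":5,"rx":-0.2,"ry":0,"rz":0.3},{"x":0,"y":0,"z":5,"rx":-0.2,"ry":0,"rz":0.3}]'; python3 plan.py .640,-.123,.043,13.9
```

```text
t: 3.8
ee_pos: [0.6407, -0.1228, 0.0722]
orientation: [1.931, 2.472, 0.006]
force: [0.6, -0.0, 0.7]
opening: 0.704
.640,-.123,.043,13.9 xyz [ 0.   -0.09  2.92] r [0.4 0.1 0.1] rows 2
```

```bash
python3 -m jog '[{"x":0,"y":0,"z":1.5,"rx":0.1,"ry":0,"rz":0},{"x":0,"y":0,"z":2.6,"rx":0.1,"ry":0,"rz":0},{"x":0,"y":0,"z":2.6,"rx":0.1,"ry":0,"rz":0}]'; python3 -m jog '[{"x":0,"y":0,"z":0,"rx":0,"ry":0,"rz":0},{"x":0,"y":0,"z":0,"rx":0,"ry":0,"rz":0},{"x":0,"y":0,"z":0,"rx":0,"ry":0,"rz":0},{"x":0,"y":0,"z":0,"rx":0,"ry":0,"rz":0},{"x":0,"y":0,"z":0,"rx":0,"ry":0,"rz":0}]' 1 35
python3 plan.py .640,-.123,.043,13.9
```

```text
t: 4.05
ee_pos: [0.6397, -0.1234, 0.0422]
orientation: [1.935, 2.474, 0.001]
force: [0.5, -0.2, -0.5]
opening: 0.702
t: 4.47
ee_pos: [0.6409, -0.1239, 0.0449]
orientation: [1.933, 2.471, 0.003]
force: [0.1, -1.1, -1.6]
opening: 0.003
.640,-.123,.043,13.9 xyz [ 0.11 -0.07  0.19] r [0.2 0.1 0. ] rows 2
```

Run:
```python
from m import *
p,d,M=snap("wrist","w3"); p2,d2,M2=snap("side","s3")
cv2.imwrite("pics/c3.png",np.hstack([cv2.resize(p2[150:300,280:430],(600,600)),])[:,:,::-1])
```

```text
(no output)
```

View pics/c3.png

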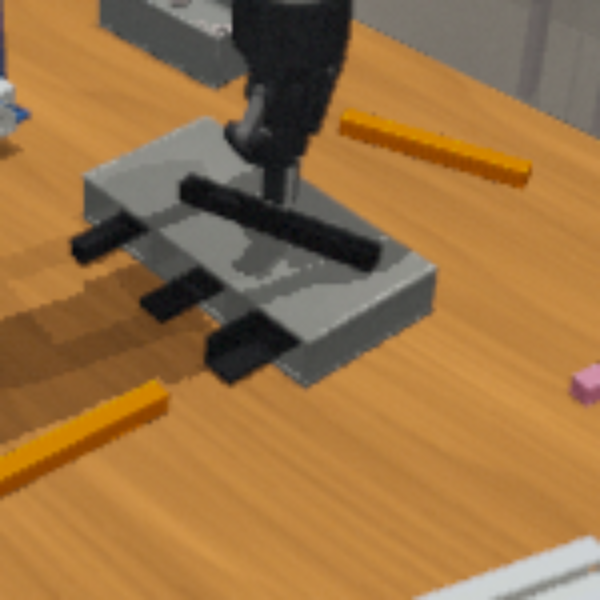

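The fingers are shut beside the strip, on its +x side, so the grasp missed. I'll measure the strip and fingertip positions.

Run:
```python
from m import *
for n in("side","scene"):
    p,d,M=snap(n); P=cloud(n,d,M); g=p.astype(int).max(-1)
    print(n,"strip",rect(box(P,p,.57,.71,-.21,-.03,.050,.060,g<90)))
    for z in (.06,.08,.10,.12,.14,.16,.18,.2): 
        Q=box(P,p,.50,.80,-.3,.05,z,z+.02); print(z,rect(Q)[1] if len(Q)>3 else 0, Q.min(0)[:2] if len(Q) else 0,Q.max(0)[:2] if len(Q) else 0)
p,d,M=snap("wrist","w4");P=cloud("wrist",d,M);print(rect(box(P,p,.57,.71,-.25,-.0,.050,.060,p.astype(int).max(-1)<90)))
print(manip.read_state()["joint_pos"])
```

```text
side strip ('c', array([ 640.6, -123.2]), 'LxW', 149.7, 21.7, 'yaw', -77.2, 'z', np.float64(0.0553), 270)
0.06 [ 636.  -127.7] [ 0.627  -0.1357] [ 0.65   -0.1135]
0.08 [ 636.1 -131. ] [ 0.6261 -0.1357] [ 0.6502 -0.1214]
0.1 [ 638.9 -126. ] [ 0.6034 -0.1439] [ 0.6737 -0.1122]
0.12 [ 639.7 -131.6] [ 0.5882 -0.1472] [ 0.6898 -0.1216]
0.14 [ 642.6 -130.1] [ 0.5791 -0.1506] [ 0.7047 -0.1185]
0.16 [ 621.8 -136.7] [ 0.5819 -0.1472] [ 0.6614 -0.1241]
0.18 [ 620.6 -139.4] [ 0.6006 -0.1607] [ 0.6536 -0.1028]
0.2 [ 623.6 -139.5] [ 0.6016 -0.1634] [ 0.6611 -0.1011]
scene strip ('c', array([ 640.3, -125. ]), 'LxW', 146.3, 17.6, 'yaw', -75.7, 'z', np.float64(0.0561), 184)
0.06 [ 650.7 -159.9] [ 0.6386 -0.1945] [ 0.6647 -0.1236]
0.08 [ 642.9 -134.3] [ 0.6285 -0.1394] [ 0.6557 -0.1248]
0.1 [ 638.8 -130.2] [ 0.6102 -0.1461] [ 0.6724 -0.1139]
0.12 [ 640.6 -132.4] [ 0.5978 -0.1504] [ 0.6885 -0.1095]
0.14 [ 642.6 -132. ] [ 0.5816 -0.1535] [ 0.7032 -0.1004]
0.16 [ 644.3 -134.1] [ 0.5867 -0.1483] [ 0.6993 -0.1021]
0.18 [ 662. -140.] [ 0.6336 -0.1631] [ 0.6798 -0.1044]
0.2 [ 659.9 -141. ] [ 0.6274 -0.1644] [ 0.679  -0.1038]
('c', array([ 638.1, -115.8]), 'LxW', 135.2, 16.1, 'yaw', -76.2, 'z', np.float64(0.0559), 4621)
[-0.2476  0.5086  1.1906  0.0002  1.4384 -0.491 ]
```

View pics/w4.png

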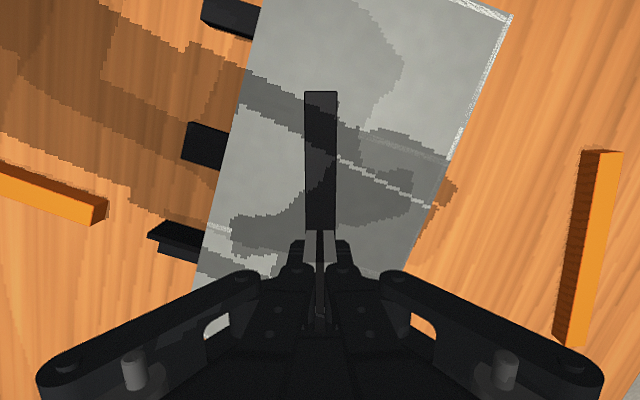

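```bash
python3 -m jog '[{"x":0,"y":0,"z":-2,"rx":0,"ry":0,"rz":0},{"x":0,"y":0,"z":-4,"rx":0,"ry":0,"rz":0},{"x":0,"y":0,"z":-4,"rx":0,"ry":0,"rz":0},{"x":0,"y":0,"z":-4,"rx":0,"ry":0,"rz":0}]'
python3 - <<'E'
from m import *
p,d,M=snap("side","s5"); P=cloud("side",d,M); g=p.astype(int).max(-1)
print("at roof",len(box(P,p,.57,.71,-.21,-.03,.050,.060,g<90)),"lifted",len(box(P,p,.57,.71,-.21,-.03,.085,.105,g<90)),manip.read_state()["opening"])
cv2.imwrite("pics/c5.png",cv2.resize(p[120:270,280:430],(500,500))[:,:,::-1])
E
```

```text
t: 5.05
ee_pos: [0.6414, -0.124, 0.0859]
orientation: [1.931, 2.47, 0.005]
force: [-0.7, -0.1, -0.1]
opening: 0.001
at roof 263 lifted 0 -0.0016332463635731975
```

View pics/c5.png

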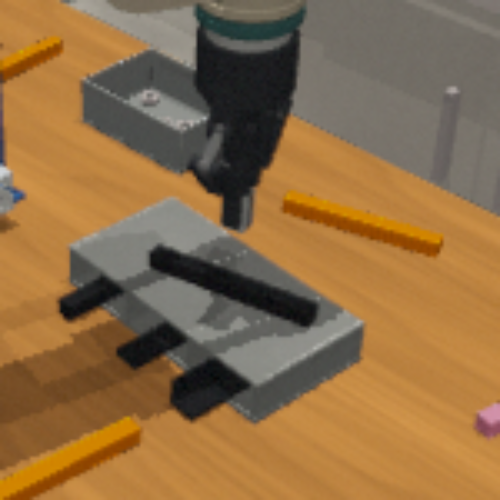

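Not gripped: the shut fingers (tip at (237,228)) stand above the strip. I'll measure the real fingertip height against the reported .083.

Run:
```python
from m import *
print(T()[:3,3], manip.grip_point_offset)
for n in("side","scene"):
    p,d,M=snap(n); P=cloud(n,d,M)
    Q=box(P,p,.615,.665,-.15,-.10,.061,.16); h,_=np.histogram(Q[:,2],np.arange(.06,.162,.005)); print(n,Q[:,2].min(),h)
    L=Q[Q[:,2]<Q[:,2].min()+.015]; print(L.mean(0), L.min(0),L.max(0))
    for z in(.043,.056,.083,.096): print(z,proj(n,[.6405,-.1235,z],M).round(1))
    # lowest image pixel of finger
    m=(P[...,0]>.61)&(P[...,0]<.67)&(abs(P[...,1]+.124)<.03)&(P[...,2]>.061)&(P[...,2]<.2); v,u=np.where(m); i=v.argmax(); print("lowest px",u[i],v[i],P[v[i],u[i]])
```

```text
[ 0.6406 -0.1238  0.0843] 0.0187
side 0.10170323844260509 [ 0  0  0  0  0  0  0  0  1  6 10 19 12 19 12 16  4  8 16 20]
[ 0.6362 -0.1295  0.1118] [ 0.6268 -0.1361  0.1017] [ 0.6494 -0.118   0.1166]
0.043 [349.  206.6]
0.056 [349.2 202.8]
0.083 [349.8 194.8]
0.096 [350.  190.9]
lowest px 352 190 [ 0.6414 -0.1294  0.1017]
scene 0.10565394497108738 [ 0  0  0  0  0  0  0  0  0  5  6 10 11 10  8  6 10  9 12 33]
[ 0.6461 -0.1325  0.1149] [ 0.63   -0.1387  0.1057] [ 0.6554 -0.1195  0.1203]
0.043 [306.9 230.7]
0.056 [306.8 228.2]
0.083 [306.5 222.9]
0.096 [306.4 220.2]
lowest px 305 222 [ 0.6484 -0.1331  0.1059]
```

The tips really stand about 18 mm above the reported TCP, so the first try closed over the strip top. I'll redo it 18 mm deeper, watching the force.

```bash
python3 -m jog '[{"x":0,"y":0,"z":0,"rx":0,"ry":0,"rz":0},{"x":0,"y":0,"z":0,"rx":0,"ry":0,"rz":0},{"x":0,"y":0,"z":2,"rx":0,"ry":0,"rz":0},{"x":0,"y":0,"z":4,"rx":0,"ry":0,"rz":0},{"x":0,"y":0,"z":5,"rx":0,"ry":0,"rz":0},{"x":0,"y":0,"z":5.7,"rx":0,"ry":0,"rz":0},{"x":0,"y":0,"z":5.7,"rx":0,"ry":0,"rz":0}]' 0.4
python3 -m jog '[{"x":0,"y":0,"z":0,"rx":0,"ry":0,"rz":0},{"x":0,"y":0,"z":0,"rx":0,"ry":0,"rz":0},{"x":0,"y":0,"z":0,"rx":0,"ry":0,"rz":0},{"x":0,"y":0,"z":0,"rx":0,"ry":0,"rz":0}]' 1 35
```

```text
t: 5.78
ee_pos: [0.6397, -0.1236, 0.0253]
orientation: [1.935, 2.474, 0.001]
force: [0.8, -0.9, 0.8]
opening: 0.598
t: 6.12
ee_pos: [0.6416, -0.1241, 0.029]
orientation: [1.932, 2.47, 0.005]
force: [-0.2, -0.0, 3.3]
opening: 0.169
```

```bash
python3 -m jog '[{"x":0,"y":0,"z":-3,"rx":0,"ry":0,"rz":0},{"x":0,"y":0,"z":-7,"rx":0,"ry":0,"rz":0},{"x":0,"y":0,"z":-11,"rx":0,"ry":0,"rz":0},{"x":0,"y":0,"z":-15,"rx":0,"ry":0,"rz":0},{"x":0,"y":0,"z":-17,"rx":0,"ry":0,"rz":0},{"x":0,"y":0,"z":-17,"rx":0,"ry":0,"rz":0}]'; python3 plan.py .5325,.328,.20,91.7
```

```text
t: 6.62
ee_pos: [0.6423, -0.1243, 0.2056]
orientation: [1.926, 2.463, 0.011]
force: [0.5, 0.2, 0.1]
opening: 0.174
.5325,.328,.20,91.7 xyz [23.27  0.12  0.11] r [  0.2   0.5 -38.9] rows 7
.5325,.328,.20,91.7 xyz [18.04 14.7   0.25] r [  0.2   0.5 -38.9] rows 7
```

```bash
python3 -m jog '[{"x":3.9,"y":0,"z":0,"rx":0,"ry":0,"rz":-6},{"x":7.8,"y":0,"z":0,"rx":0,"ry":0,"rz":-12},{"x":11.6,"y":0.1,"z":0,"rx":0,"ry":0,"rz":-19},{"x":15.5,"y":0.1,"z":0,"rx":0,"ry":0.1,"rz":-26},{"x":19.4,"y":0.1,"z":0.1,"rx":0,"ry":0.2,"rz":-32},{"x":23.3,"y":0.1,"z":0.1,"rx":0,"ry":0.2,"rz":-38.9},{"x":23.3,"y":0.1,"z":0.1,"rx":0,"ry":0.2,"rz":-38.9}]'
python3 -m jog '[{"x":3,"y":2.4,"z":0,"rx":0,"ry":0,"rz":-6},{"x":6,"y":4.9,"z":0,"rx":0,"ry":0,"rz":-13},{"x":9,"y":7.3,"z":0,"rx":0,"ry":0,"rz":-19},{"x":12,"y":9.8,"z":0.1,"rx":0,"ry":0.1,"rz":-26},{"x":15,"y":12.2,"z":0.1,"rx":0,"ry":0.2,"rz":-32},{"x":18,"y":14.7,"z":0.2,"rx":0,"ry":0.2,"rz":-38.9},{"x":18,"y":14.7,"z":0.2,"rx":0,"ry":0.2,"rz":-38.9},{"x":18,"y":14.7,"z":0.2,"rx":0,"ry":0.2,"rz":-38.9}]'
python3 - <<'E'
from m import *
print(np.array([T()[:3,3]]))
for n in("scene","side","wrist"):
    p,d,M=snap(n,n+"6"); P=cloud(n,d,M); g=p.astype(int).max(-1)
    Q=box(P,p,.43,.64,.27,.39,.205,.245,g<90); print(n,rect(Q) if len(Q)>5 else 0)
    if n=="wrist":
        print("layer",rect(box(P,p,.42,.66,.1,.4,.052,.068,g>110)))
    for sx in(-1,1):
        for sy in(-1,1):
            x,y=.536+sx*.089,.247+sy*.085
            Q=box(P,p,x-.03,x+.03,y-.03,y+.03,.158,.172)
            if len(Q)>5: print("post",sx,sy,rect(Q))
E
python3 plan.py .5325,.328,.07,91.7
```

```text
t: 7.2
ee_pos: [0.5829, 0.1089, 0.1953]
orientation: [-0.982, -2.983, -0.007]
force: [0.3, 0.2, -0.8]
opening: 0.173
t: 7.87
ee_pos: [0.5292, 0.3301, 0.1931]
orientation: [0.052, -3.138, -0.004]
force: [-0.8, -0.8, -1.1]
opening: 0.169
[[0.5292 0.3301 0.1931]]
scene ('c', array([528. , 325.5]), 'LxW', 149.2, 38.1, 'yaw', 9.6, 'z', np.float64(0.2202), 348)
post -1 -1 ('c', array([447.8, 156.3]), 'LxW', 18.4, 18.1, 'yaw', -3.1, 'z', np.float64(0.1646), 35)
post -1 1 ('c', array([443.6, 327.5]), 'LxW', 18.5, 17.9, 'yaw', -83.0, 'z', np.float64(0.1657), 33)
post 1 -1 ('c', array([627.3, 160.8]), 'LxW', 17.0, 17.0, 'yaw', -74.7, 'z', np.float64(0.1646), 38)
post 1 1 ('c', array([621.6, 331.1]), 'LxW', 16.3, 14.8, 'yaw', -2.5, 'z', np.float64(0.1654), 31)
side ('c', array([526.9, 324.2]), 'LxW', 150.9, 39.7, 'yaw', -4.1, 'z', np.float64(0.2184), 370)
post -1 -1 ('c', array([447.8, 157.4]), 'LxW', 19.5, 17.6, 'yaw', 3.1, 'z', np.float64(0.1636), 34)
post -1 1 ('c', array([441.3, 326.3]), 'LxW', 19.7, 18.8, 'yaw', 8.0, 'z', np.float64(0.1637), 33)
post 1 -1 ('c', array([625. , 161.7]), 'LxW', 19.0, 18.0, 'yaw', 71.8, 'z', np.float64(0.1632), 29)
post 1 1 ('c', array([622.3, 333.6]), 'LxW', 24.8, 16.9, 'yaw', 73.1, 'z', np.float64(0.1636), 23)
wrist ('c', array([514.4, 329. ]), 'LxW', 121.6, 40.9, 'yaw', -9.2, 'z', np.float64(0.2207), 9666)
layer ('c', array([546.3, 247.6]), 'LxW', 273.0, 167.2, 'yaw', -88.5, 'z', np.float64(0.0599), 21833)
post -1 -1 ('c', array([447. , 160.1]), 'LxW', 19.8, 18.4, 'yaw', -86.9, 'z', np.float64(0.1646), 1078)
post -1 1 ('c', array([442.5, 329.4]), 'LxW', 17.5, 16.9, 'yaw', -88.5, 'z', np.float64(0.1648), 810)
post 1 -1 ('c', array([622.9, 164.9]), 'LxW', 18.4, 14.7, 'yaw', 89.7, 'z', np.float64(0.1644), 381)
post 1 1 ('c', array([615. , 342.4]), 'LxW', 7.1, 0.9, 'yaw', 2.4, 'z', np.float64(0.1637), 20)
.5325,.328,.07,91.7 xyz [-0.21  0.02 12.39] r [ 0.1 -0.1 -0.1] rows 4
```

View pics/wrist6.png

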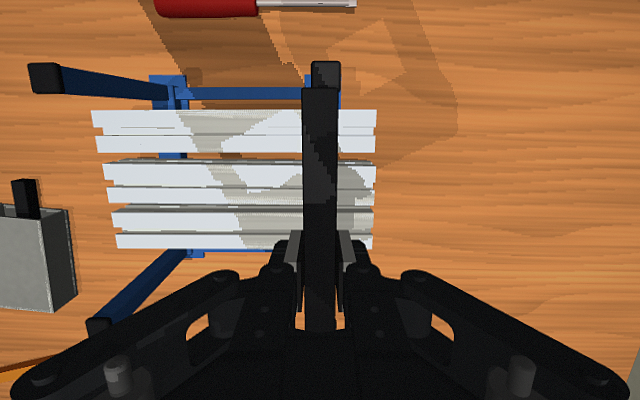

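Strip held square to the cradle (cols 302-338, parallel with the post line). The cameras, relative to the posts, ask for about 4 mm more +x.

```bash
python3 -m jog '[{"x":-0.4,"y":0.1,"z":0,"rx":0,"ry":0,"rz":0},{"x":-0.4,"y":0.1,"z":3,"rx":0,"ry":0,"rz":0},{"x":-0.4,"y":0.1,"z":6,"rx":0,"ry":0,"rz":0},{"x":-0.4,"y":0.1,"z":9,"rx":0,"ry":0,"rz":0},{"x":-0.4,"y":0.1,"z":11.5,"rx":0,"ry":0,"rz":0},{"x":-0.4,"y":0.1,"z":13,"rx":0,"ry":0,"rz":0},{"x":-0.4,"y":0.1,"z":13,"rx":0,"ry":0,"rz":0},{"x":-0.4,"y":0.1,"z":13,"rx":0,"ry":0,"rz":0}]'
python3 - <<'E'
from m import *
print([T()[:3,3] for _ in range(3)])
for n in("scene","side"):
    p,d,M=snap(n,n+"7"); P=cloud(n,d,M); g=p.astype(int).max(-1)
    Q=box(P,p,.45,.615,.29,.37,.066,.098,g<90); print(n,rect(Q) if len(Q)>5 else 0, np.percentile(Q,[1,99],axis=0))
    print(proj(n,[.532,.33,.0825],M))
    cv2.imwrite(f"pics/c7{n}.png",cv2.resize(p[80:200,320:440] if n=="scene" else p[100:220,180:300],(400,400),interpolation=cv2.INTER_CUBIC)[:,:,::-1])
cv2.imwrite("pics/c7.png",np.hstack([cv2.imread("pics/c7scene.png"),cv2.imread("pics/c7side.png")]))
E
python3 plan.py .534,.330,.0475,91.7
```

```text
t: 8.68
ee_pos: [0.5344, 0.3291, 0.0641]
orientation: [0.045, -3.139, -0.004]
force: [0.1, -0.5, -0.7]
opening: 0.174
[array([0.5344, 0.3291, 0.0641]), array([0.5344, 0.3291, 0.0641]), array([0.5344, 0.3291, 0.0641])]
scene ('c', array([531.3, 322.7]), 'LxW', 162.7, 30.8, 'yaw', 2.5, 'z', np.float64(0.0898), 275) [[0.4502 0.3086 0.0738]
 [0.6086 0.3379 0.0973]]
[402.6626 131.5572]
side ('c', array([533.5, 324.2]), 'LxW', 162.9, 32.5, 'yaw', -0.3, 'z', np.float64(0.0893), 286) [[0.4591 0.3097 0.0758]
 [0.6148 0.3394 0.0968]]
[220.5236 147.1868]
.534,.330,.0475,91.7 xyz [ 0.14 -0.01  1.9 ] r [ 0.3  0.1 -0. ] rows 2
```

View pics/c7.png

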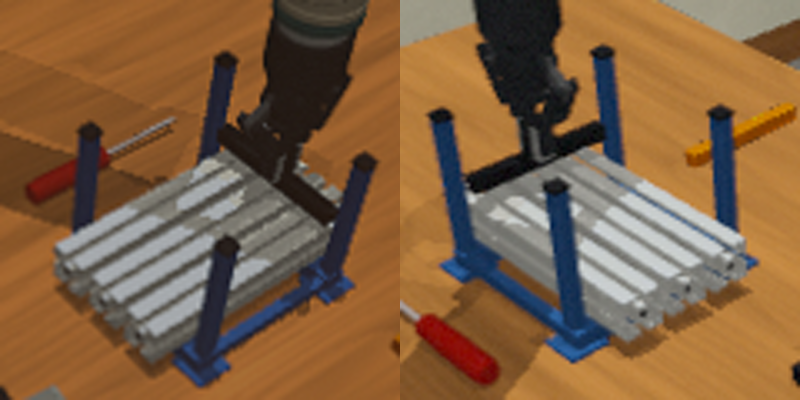

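Strip A sits between the +y posts with gaps at both ends and is still above the rails. Lowering gently.

```bash
python3 -m jog '[{"x":0,"y":0,"z":0.7,"rx":0.1,"ry":0,"rz":0},{"x":0,"y":0,"z":1.2,"rx":0.1,"ry":0,"rz":0},{"x":0,"y":0,"z":1.5,"rx":0.1,"ry":0,"rz":0},{"x":0,"y":0,"z":1.6,"rx":0.1,"ry":0,"rz":0},{"x":0,"y":0,"z":1.6,"rx":0.1,"ry":0,"rz":0},{"x":0,"y":0,"z":1.6,"rx":0.1,"ry":0,"rz":0}]'; python3 plan.py .534,.330,.0475,91.7
```

```text
t: 9.28
ee_pos: [0.5342, 0.3302, 0.049]
orientation: [0.048, -3.141, -0.003]
force: [-2.4, -1.6, 3.8]
opening: 0.173
.534,.330,.0475,91.7 xyz [ 0.02 -0.02  0.15] r [ 0.1 -0.   0. ] rows 2
```

```bash
python3 -m jog '[{"x":0,"y":0,"z":0,"rx":0,"ry":0,"rz":0},{"x":0,"y":0,"z":0,"rx":0,"ry":0,"rz":0},{"x":0,"y":0,"z":0,"rx":0,"ry":0,"rz":0},{"x":0,"y":0,"z":-1,"rx":0,"ry":0,"rz":0},{"x":0,"y":0,"z":-4,"rx":0,"ry":0,"rz":0},{"x":0,"y":0,"z":-8,"rx":0,"ry":0,"rz":0},{"x":0,"y":0,"z":-12,"rx":0,"ry":0,"rz":0},{"x":0,"y":0,"z":-15,"rx":0,"ry":0,"rz":0}]' 0.5
python3 - <<'E'
from m import *
for n in("scene","side","wrist"):
    p,d,M=snap(n,n+"8"); P=cloud(n,d,M); g=p.astype(int).max(-1)
    Q=box(P,p,.45,.615,.29,.37,.070,.082,g<90); print(n,rect(Q) if len(Q)>5 else 0)
E
python3 plan.py .5625,-.0198,.15,86.3
```

```text
t: 9.95
ee_pos: [0.5346, 0.3301, 0.2031]
orientation: [-0.048, 3.139, 0.005]
force: [0.6, -0.1, 0.3]
opening: 0.496
scene ('c', array([529.7, 327.5]), 'LxW', 159.2, 20.7, 'yaw', 0.9, 'z', np.float64(0.0763), 222)
side ('c', array([532. , 328.9]), 'LxW', 163.7, 22.2, 'yaw', 2.8, 'z', np.float64(0.0747), 186)
wrist ('c', array([532. , 330.2]), 'LxW', 162.7, 16.8, 'yaw', 2.0, 'z', np.float64(0.0758), 2516)
.5625,-.0198,.15,86.3 xyz [ -0.8  -17.56   2.57] r [0.1 0.2 2.7] rows 6
.5625,-.0198,.15,86.3 xyz [ -1.64 -17.5    2.61] r [0.1 0.2 2.7] rows 6
```

A is placed at about (.532,.330), yaw 2°. Now spacer_b's protruding end.

```bash
python3 -m jog '[{"x":-0.1,"y":-3,"z":0,"rx":0,"ry":0,"rz":0.5},{"x":-0.3,"y":-7,"z":0,"rx":0,"ry":0,"rz":1},{"x":-0.5,"y":-11,"z":0,"rx":0,"ry":0,"rz":1.6},{"x":-0.7,"y":-15,"z":0,"rx":0,"ry":0.1,"rz":2},{"x":-0.8,"y":-17.6,"z":0,"rx":0.1,"ry":0.2,"rz":2.7}]'
python3 -m jog '[{"x":-0.4,"y":-4,"z":0.6,"rx":0,"ry":0,"rz":0.6},{"x":-0.8,"y":-8,"z":1.2,"rx":0,"ry":0,"rz":1.2},{"x":-1.2,"y":-12,"z":2,"rx":0,"ry":0,"rz":1.8},{"x":-1.5,"y":-16,"z":3.5,"rx":0.1,"ry":0.1,"rz":2.5},{"x":-1.6,"y":-17.5,"z":6,"rx":0.1,"ry":0.2,"rz":2.7},{"x":-1.6,"y":-17.5,"z":9,"rx":0.1,"ry":0.2,"rz":2.7},{"x":-1.6,"y":-17.5,"z":9,"rx":0.1,"ry":0.2,"rz":2.7}]'
python3 plan.py .562,-.0197,-.008,86.3
python3 - <<'E'
from m import *
p,d,M=snap("wrist","w9"); P=cloud("wrist",d,M); g=p.astype(int).max(-1)
Q=box(P,p,.52,.582,-.05,.01,.012,.030,g<90); print("B",rect(Q) if len(Q)>5 else 0, np.percentile(Q,[1,99],axis=0))
for n in("scene","side"):
    p,d,M=snap(n); P=cloud(n,d,M); g=p.astype(int).max(-1); Q=box(P,p,.52,.582,-.05,.01,.014,.024,g<90); print(n,rect(Q) if len(Q)>5 else 0)
E
python3 plan.py .562,-.0197,-.008,86.3
```

```text
t: 10.52
ee_pos: [0.547, 0.1509, 0.1967]
orientation: [-0.029, -3.134, 0.003]
force: [0.9, -0.7, -0.1]
opening: 0.503
t: 11.1
ee_pos: [0.5561, -0.0219, 0.1004]
orientation: [-0.103, -3.119, 0.002]
force: [-0.7, 1.0, -1.0]
opening: 0.498
.562,-.0197,-.008,86.3 xyz [-0.81  0.28 10.82] r [-0.1 -1.2 -0.1] rows 4
B ('c', array([564.4, -20. ]), 'LxW', 35.8, 15.9, 'yaw', -3.5, 'z', np.float64(0.0197), 815) [[ 0.5467 -0.0278  0.0148]
 [ 0.5817 -0.0115  0.0212]]
scene ('c', array([559.3, -23.2]), 'LxW', 23.2, 16.7, 'yaw', -3.3, 'z', np.float64(0.0193), 37)
side ('c', array([564.5, -21.2]), 'LxW', 34.4, 19.2, 'yaw', 0.3, 'z', np.float64(0.0192), 62)
.562,-.0197,-.008,86.3 xyz [-0.26  0.12 11.68] r [-0.1 -0.5  0.1] rows 4
```

```bash
python3 -m jog '[{"x":-0.2,"y":0.05,"z":3,"rx":0,"ry":-0.2,"rz":0},{"x":-0.2,"y":0.05,"z":6,"rx":0,"ry":-0.3,"rz":0},{"x":-0.2,"y":0.05,"z":9,"rx":0,"ry":-0.3,"rz":0},{"x":-0.2,"y":0.05,"z":10,"rx":0,"ry":-0.3,"rz":0},{"x":-0.2,"y":0.05,"z":10,"rx":0,"ry":-0.3,"rz":0},{"x":-0.2,"y":0.05,"z":10,"rx":0,"ry":-0.3,"rz":0}]'; python3 plan.py .562,-.0197,-.008,86.3
```

```text
t: 11.75
ee_pos: [0.5626, -0.0205, 0.0101]
orientation: [-0.099, -3.139, 0.004]
force: [0.6, 0.2, 0.4]
opening: 0.5
.562,-.0197,-.008,86.3 xyz [0.07 0.08 1.81] r [-0.1 -0.   0.1] rows 2
```

```bash
python3 -m jog '[{"x":0,"y":0,"z":1,"rx":0,"ry":0,"rz":0},{"x":0,"y":0,"z":1.7,"rx":0,"ry":0,"rz":0},{"x":0,"y":0,"z":1.7,"rx":0,"ry":0,"rz":0},{"x":0,"y":0,"z":1.7,"rx":0,"ry":0,"rz":0}]'; python3 -m jog '[{"x":0,"y":0,"z":0,"rx":0,"ry":0,"rz":0},{"x":0,"y":0,"z":0,"rx":0,"ry":0,"rz":0},{"x":0,"y":0,"z":0,"rx":0,"ry":0,"rz":0},{"x":0,"y":0,"z":0,"rx":0,"ry":0,"rz":0}]' 1 35
```

```text
t: 12.08
ee_pos: [0.5613, -0.0209, -0.0089]
orientation: [-0.1, -3.137, 0.004]
force: [0.3, -0.3, -0.3]
opening: 0.5
t: 12.42
ee_pos: [0.5617, -0.021, -0.0083]
orientation: [-0.1, -3.138, 0.004]
force: [-0.3, 0.1, 2.1]
opening: 0.173
```

```bash
python3 -m jog '[{"x":1,"y":0,"z":0,"rx":0,"ry":0,"rz":0},{"x":3,"y":0,"z":0,"rx":0,"ry":0,"rz":0},{"x":5,"y":0,"z":0,"rx":0,"ry":0,"rz":0},{"x":7,"y":0,"z":0,"rx":0,"ry":0,"rz":0},{"x":9,"y":0,"z":0,"rx":0,"ry":0,"rz":0},{"x":11,"y":0,"z":0,"rx":0,"ry":0,"rz":0},{"x":13,"y":0,"z":0,"rx":0,"ry":0,"rz":0},{"x":13,"y":0,"z":0,"rx":0,"ry":0,"rz":0}]'
python3 -m jog '[{"x":0.3,"y":0,"z":0,"rx":0,"ry":0,"rz":0},{"x":0.3,"y":0,"z":0.2,"rx":0,"ry":0,"rz":0},{"x":0.3,"y":0,"z":0.35,"rx":0,"ry":0,"rz":0},{"x":0.3,"y":0,"z":0.35,"rx":0,"ry":0,"rz":0}]'
python3 - <<'E'
from m import *
print(T()[:3,3])
for n in("scene","side"):
    p,d,M=snap(n,n+"10"); P=cloud(n,d,M); g=p.astype(int).max(-1)
    Q=box(P,p,.38,.60,-.06,.02,.010,.024,g<90); print(n,rect(Q) if len(Q)>5 else 0, np.percentile(Q,[2,98],axis=0))
E
```

```text
t: 13.08
ee_pos: [0.4285, -0.0123, -0.0094]
orientation: [-0.1, -3.134, 0.003]
force: [0.7, 0.5, -0.4]
opening: 0.175
t: 13.42
ee_pos: [0.4292, -0.0125, -0.0122]
orientation: [-0.1, -3.137, 0.004]
force: [0.3, 0.3, -0.6]
opening: 0.168
[ 0.4292 -0.0125 -0.0122]
scene ('c', array([492.4, -13.8]), 'LxW', 148.1, 40.5, 'yaw', 2.1, 'z', np.float64(0.0166), 229) [[ 0.4235 -0.0313  0.0113]
 [ 0.5647 -0.0074  0.022 ]]
side ('c', array([506.4, -17.8]), 'LxW', 182.9, 75.4, 'yaw', -2.7, 'z', np.float64(0.0154), 241) [[ 0.4172 -0.0318  0.0102]
 [ 0.5961  0.0147  0.0222]]
```

```bash
python3 -m jog '[{"x":0,"y":0,"z":0,"rx":0,"ry":0,"rz":0},{"x":0,"y":0,"z":0,"rx":0,"ry":0,"rz":0},{"x":0,"y":0,"z":0,"rx":0,"ry":0,"rz":0},{"x":0,"y":0,"z":-2,"rx":0,"ry":0,"rz":0},{"x":0,"y":0,"z":-5,"rx":0,"ry":0,"rz":0},{"x":-3,"y":0,"z":-7,"rx":0,"ry":0,"rz":0},{"x":-6,"y":0,"z":-8,"rx":0,"ry":0,"rz":0},{"x":-6,"y":0,"z":-8,"rx":0,"ry":0,"rz":0}]' 0.5
python3 - <<'E'
from m import *
for n in("wrist","scene","side"):
    p,d,M=snap(n,n+"11"); P=cloud(n,d,M); g=p.astype(int).max(-1)
    Q=box(P,p,.38,.576,-.05,.02,.012,.022,g<90); print(n,rect(Q) if len(Q)>5 else 0, np.percentile(Q,[2,98],axis=0))
E
python3 plan.py .489,-.0165,-.012,86.3
```

```text
t: 14.18
ee_pos: [0.4939, -0.0166, 0.0711]
orientation: [0.1, 3.135, -0.005]
force: [1.2, 0.0, 0.2]
opening: 0.497
wrist ('c', array([489.7, -15.6]), 'LxW', 149.1, 15.9, 'yaw', -3.1, 'z', np.float64(0.0158), 4212) [[ 0.4174 -0.025   0.0145]
 [ 0.5598 -0.0054  0.0172]]
scene ('c', array([492.7, -20. ]), 'LxW', 148.2, 17.6, 'yaw', -3.5, 'z', np.float64(0.0165), 197) [[ 0.4255 -0.0305  0.0128]
 [ 0.5634 -0.0115  0.0203]]
side ('c', array([489.4, -16.5]), 'LxW', 146.6, 19.4, 'yaw', -3.2, 'z', np.float64(0.0157), 239) [[ 0.4179 -0.0273  0.0124]
 [ 0.5582 -0.0067  0.0185]]
.489,-.0165,-.012,86.3 xyz [-0.13 -0.02  7.91] r [-0.1 -0.3  0. ] rows 3
```

```bash
python3 -m jog '[{"x":-0.1,"y":0,"z":3,"rx":0,"ry":0,"rz":-0.4},{"x":-0.1,"y":0,"z":6,"rx":0,"ry":-0.1,"rz":-0.4},{"x":-0.1,"y":0,"z":7.3,"rx":0,"ry":-0.1,"rz":-0.4},{"x":-0.1,"y":0,"z":7.9,"rx":0,"ry":-0.1,"rz":-0.4},{"x":-0.1,"y":0,"z":7.9,"rx":0,"ry":-0.1,"rz":-0.4},{"x":-0.1,"y":0,"z":7.9,"rx":0,"ry":-0.1,"rz":-0.4}]'
python3 -m jog '[{"x":0,"y":0,"z":0,"rx":0,"ry":0,"rz":0},{"x":0,"y":0,"z":0,"rx":0,"ry":0,"rz":0},{"x":0,"y":0,"z":0,"rx":0,"ry":0,"rz":0},{"x":0,"y":0,"z":0,"rx":0,"ry":0,"rz":0}]' 1 35
python3 -m jog '[{"x":0,"y":0,"z":-3,"rx":0,"ry":0,"rz":0},{"x":0,"y":0,"z":-7,"rx":0,"ry":0,"rz":0},{"x":0,"y":0,"z":-11,"rx":0,"ry":0,"rz":0},{"x":0,"y":0,"z":-15,"rx":0,"ry":0,"rz":0},{"x":0,"y":0,"z":-19,"rx":0,"ry":0,"rz":0},{"x":0,"y":0,"z":-21,"rx":0,"ry":0,"rz":0},{"x":0,"y":0,"z":-21,"rx":0,"ry":0,"rz":0}]'
python3 plan.py .537,.159,.195,91.7
```

```text
t: 14.83
ee_pos: [0.4894, -0.0163, -0.0107]
orientation: [-0.089, -3.139, 0.004]
force: [0.2, 1.2, 0.8]
opening: 0.499
t: 15.17
ee_pos: [0.4905, -0.0165, -0.0098]
orientation: [0.089, 3.139, -0.004]
force: [-1.5, -0.0, 6.6]
opening: 0.168
t: 15.75
ee_pos: [0.492, -0.016, 0.2053]
orientation: [0.089, 3.131, -0.005]
force: [0.6, -0.4, -0.1]
opening: 0.167
.537,.159,.195,91.7 xyz [-3.49 17.73  1.01] r [-0.2  0.5 -5. ] rows 6
```

```bash
python3 -m jog '[{"x":-0.7,"y":3.5,"z":0.2,"rx":0,"ry":0,"rz":-1},{"x":-1.4,"y":7.1,"z":0.4,"rx":0,"ry":0,"rz":-2},{"x":-2.1,"y":10.7,"z":0.6,"rx":0,"ry":0.1,"rz":-3},{"x":-2.8,"y":14.2,"z":0.8,"rx":0,"ry":0.2,"rz":-4},{"x":-3.5,"y":17.8,"z":1,"rx":0,"ry":0.2,"rz":-5},{"x":-3.5,"y":17.8,"z":1,"rx":0,"ry":0.2,"rz":-5},{"x":-3.5,"y":17.8,"z":1,"rx":0,"ry":0.2,"rz":-5}]'
python3 - <<'E'
from m import *
print(T()[:3,3])
for n in("scene","side"):
    p,d,M=snap(n,n+"12"); P=cloud(n,d,M); g=p.astype(int).max(-1)
    Q=box(P,p,.43,.64,.11,.21,.205,.230,g<90); print(n,rect(Q) if len(Q)>5 else 0,np.percentile(Q,[1,99],axis=0))
    for sx in(-1,1):
            x,y=.536+sx*.089,.160
            Q=box(P,p,x-.03,x+.03,y-.03,y+.03,.158,.172)
            if len(Q)>5: print("post",sx,rect(Q))
E
python3 plan.py .537,.160,.0625,91.7
```

```text
t: 16.33
ee_pos: [0.5342, 0.1613, 0.1866]
orientation: [0.052, -3.134, 0.005]
force: [-0.1, -0.6, -0.5]
opening: 0.172
[0.5342 0.1613 0.1866]
scene ('c', array([535.8, 157.5]), 'LxW', 146.6, 41.6, 'yaw', 12.4, 'z', np.float64(0.2129), 275) [[0.4629 0.138  0.2053]
 [0.6094 0.1761 0.2288]]
post -1 ('c', array([449.8, 156.4]), 'LxW', 19.3, 18.4, 'yaw', -78.9, 'z', np.float64(0.1649), 35)
post 1 ('c', array([627.1, 161. ]), 'LxW', 19.0, 16.0, 'yaw', -79.4, 'z', np.float64(0.1653), 37)
side ('c', array([534.3, 158.2]), 'LxW', 148.5, 42.4, 'yaw', -8.6, 'z', np.float64(0.2123), 281) [[0.4608 0.1391 0.2053]
 [0.6053 0.1723 0.2295]]
post -1 ('c', array([447.5, 157.1]), 'LxW', 16.8, 16.5, 'yaw', 87.8, 'z', np.float64(0.164), 35)
post 1 ('c', array([625. , 161.6]), 'LxW', 17.8, 15.6, 'yaw', -88.6, 'z', np.float64(0.1635), 28)
.537,.160,.0625,91.7 xyz [-0.33  0.09 12.51] r [-0.2 -0.3  0. ] rows 5
```

```bash
python3 -m jog '[{"x":-0.25,"y":0.05,"z":0,"rx":0,"ry":0,"rz":0},{"x":-0.25,"y":0.05,"z":3,"rx":0,"ry":0,"rz":0},{"x":-0.25,"y":0.05,"z":6,"rx":0,"ry":0,"rz":0},{"x":-0.25,"y":0.05,"z":9,"rx":0,"ry":-0.1,"rz":0},{"x":-0.25,"y":0.05,"z":11.5,"rx":0,"ry":-0.1,"rz":0},{"x":-0.25,"y":0.05,"z":12.3,"rx":0,"ry":-0.1,"rz":0},{"x":-0.25,"y":0.05,"z":12.3,"rx":0,"ry":-0.1,"rz":0},{"x":-0.25,"y":0.05,"z":12.3,"rx":0,"ry":-0.1,"rz":0}]';python3 plan.py .537,.160,.0495,91.7
```

```text
t: 17.1
ee_pos: [0.5374, 0.1597, 0.0666]
orientation: [0.046, -3.14, 0.003]
force: [-0.7, 1.6, -0.1]
opening: 0.166
.537,.160,.0495,91.7 xyz [0.04 0.04 1.71] r [-0.1 -0.1 -0. ] rows 2
```

```bash
python3 -m jog '[{"x":0,"y":0,"z":0.6,"rx":0,"ry":0,"rz":0},{"x":0,"y":0,"z":1.1,"rx":0,"ry":0,"rz":0},{"x":0,"y":0,"z":1.4,"rx":0,"ry":0,"rz":0},{"x":0,"y":0,"z":1.6,"rx":0,"ry":0,"rz":0},{"x":0,"y":0,"z":1.6,"rx":0,"ry":0,"rz":0},{"x":0,"y":0,"z":1.6,"rx":0,"ry":0,"rz":0}]';python3 plan.py .537,.160,.0495,91.7
```

```text
t: 17.6
ee_pos: [0.537, 0.1602, 0.0503]
orientation: [0.048, -3.139, 0.003]
force: [-2.1, -1.3, 5.3]
opening: 0.169
.537,.160,.0495,91.7 xyz [-0.   -0.02  0.08] r [-0.1 -0.1  0.1] rows 2
```

Contact at 5 N, so I'll release, retreat and check both strips.

```bash
python3 -m jog '[{"x":0,"y":0,"z":0,"rx":0,"ry":0,"rz":0},{"x":0,"y":0,"z":0,"rx":0,"ry":0,"rz":0},{"x":0,"y":0,"z":0,"rx":0,"ry":0,"rz":0},{"x":0,"y":0,"z":-1,"rx":0,"ry":0,"rz":0},{"x":0,"y":0,"z":-4,"rx":0,"ry":0,"rz":0},{"x":0,"y":0,"z":-8,"rx":0,"ry":0,"rz":0},{"x":0,"y":0,"z":-12,"rx":0,"ry":0,"rz":0},{"x":0,"y":0,"z":-15,"rx":0,"ry":0,"rz":0}]' 0.5
python3 -m jog '[{"x":0,"y":-4,"z":0,"rx":0,"ry":0,"rz":0},{"x":0,"y":-8,"z":0,"rx":0,"ry":0,"rz":0},{"x":0,"y":-12,"z":0,"rx":0,"ry":0,"rz":0},{"x":0,"y":-16,"z":0,"rx":0,"ry":0,"rz":0},{"x":0,"y":-20,"z":0,"rx":0,"ry":0,"rz":0},{"x":0,"y":-24,"z":0,"rx":0,"ry":0,"rz":0},{"x":0,"y":-24,"z":0,"rx":0,"ry":0,"rz":0}]' 0.1
python3 - <<'E'
from m import *
for n in("scene","side"):
    p,d,M=snap(n,n+"13"); P=cloud(n,d,M); g=p.astype(int).max(-1)
    for nm,y in (("A",.33),("B",.16)):
        Q=box(P,p,.459,.609,y-.03,y+.03,.070,.082,g<90); print(n,nm,rect(Q) if len(Q)>5 else 0)
    Q=box(P,p,.42,.66,.1,.4,.052,.066,g>110); print("bottom layer",rect(Q))
E
cd pics; python3 -c "
import cv2,numpy as np
a=cv2.imread('scene13.png')[80:200,320:440]; b=cv2.imread('side13.png')[100:220,180:300]
cv2.imwrite('c13.png',cv2.resize(np.hstack([a,b]),None,fx=3.3,fy=3.3,interpolation=cv2.INTER_CUBIC))"
cd ..; python3 plan.py .4315,-.402,.15,69.7
```

```text
t: 18.27
ee_pos: [0.5376, 0.1606, 0.2038]
orientation: [-0.048, 3.141, -0.002]
force: [0.9, 0.1, 0.8]
opening: 0.5
t: 18.85
ee_pos: [0.544, -0.0857, 0.2004]
orientation: [0.037, -3.139, 0.007]
force: [-0.3, -0.0, 0.3]
opening: 0.898
scene A ('c', array([533.9, 327.8]), 'LxW', 149.6, 19.6, 'yaw', 1.4, 'z', np.float64(0.0762), 213)
scene B ('c', array([535.3, 156.7]), 'LxW', 145.4, 20.5, 'yaw', 2.0, 'z', np.float64(0.076), 224)
bottom layer ('c', array([534.4, 246.1]), 'LxW', 277.7, 144.7, 'yaw', -88.1, 'z', np.float64(0.0606), 1393)
side A ('c', array([532.9, 329.1]), 'LxW', 147.4, 24.0, 'yaw', 0.6, 'z', np.float64(0.0748), 173)
side B ('c', array([535.2, 158.5]), 'LxW', 146.3, 19.6, 'yaw', 1.5, 'z', np.float64(0.075), 199)
bottom layer ('c', array([534.4, 246.9]), 'LxW', 278.5, 145.6, 'yaw', -88.2, 'z', np.float64(0.0593), 1286)
.4315,-.402,.15,69.7 xyz [  6.08 -15.9    2.57] r [-0.1 -0.1 10.9] rows 6
.4315,-.402,.15,69.7 xyz [  2.95 -16.77   2.54] r [-0.1 -0.1 10.9] rows 6
```

View pics/c13.png

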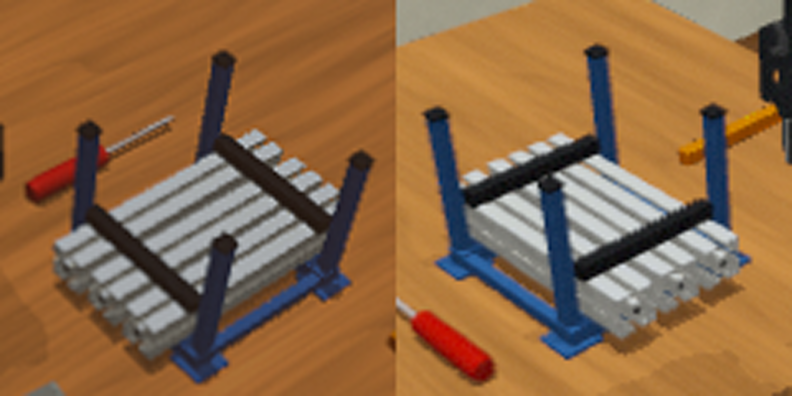

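Both strips lie straight across, one between each pair of posts, over the cross-bars. Now the loose rail.

```bash
python3 -m jog '[{"x":1.2,"y":-3.2,"z":0.5,"rx":0,"ry":0,"rz":2},{"x":2.4,"y":-6.4,"z":1,"rx":0,"ry":0,"rz":4},{"x":3.6,"y":-9.6,"z":1.5,"rx":0,"ry":0,"rz":6},{"x":4.9,"y":-12.7,"z":2,"rx":0,"ry":0,"rz":8.5},{"x":6.1,"y":-15.9,"z":2.5,"rx":0,"ry":0,"rz":10.9},{"x":6.1,"y":-15.9,"z":2.5,"rx":0,"ry":0,"rz":10.9}]'
python3 -m jog '[{"x":0.6,"y":-3.3,"z":0.5,"rx":0,"ry":0,"rz":2},{"x":1.2,"y":-6.7,"z":1,"rx":0,"ry":0,"rz":4},{"x":1.8,"y":-10,"z":1.5,"rx":0,"ry":0,"rz":6},{"x":2.4,"y":-13.4,"z":2,"rx":0,"ry":0,"rz":8.5},{"x":3,"y":-16.8,"z":2.5,"rx":0,"ry":0,"rz":10.9},{"x":3,"y":-16.8,"z":2.5,"rx":0,"ry":0,"rz":10.9},{"x":3,"y":-16.8,"z":2.5,"rx":0,"ry":0,"rz":10.9}]'
python3 - <<'E'
from m import *
for n in("wrist","side"):
    p,d,M=snap(n,n+"14"); P=cloud(n,d,M)
    print(n,rect(box(P,p,.27,.6,-.50,-.30,.034,.046,p.astype(int).max(-1)>110)))
E
python3 plan.py .4315,-.402,.05,69.7
```

```text
t: 19.45
ee_pos: [0.4865, -0.2432, 0.1746]
orientation: [-0.259, -3.126, 0.005]
force: [-0.2, -0.5, -0.4]
opening: 0.901
t: 20.03
ee_pos: [0.432, -0.4012, 0.1507]
orientation: [-0.547, -3.09, 0.003]
force: [0.3, -0.2, -1.0]
opening: 0.903
wrist ('c', array([ 430.2, -401.7]), 'LxW', 269.4, 40.2, 'yaw', -20.3, 'z', np.float64(0.0399), 10174)
side ('c', array([ 430.9, -401.3]), 'LxW', 269.9, 44.0, 'yaw', -20.0, 'z', np.float64(0.0396), 2004)
.4315,-.402,.05,69.7 xyz [ 0.05 -0.21 10.13] r [-0.2 -0.1  0.4] rows 4
```

```bash
python3 -m jog '[{"x":0.1,"y":-0.1,"z":3.5,"rx":-0.1,"ry":0,"rz":0.3},{"x":0.1,"y":-0.1,"z":7,"rx":-0.1,"ry":0,"rz":0.3},{"x":0.1,"y":-0.1,"z":10,"rx":-0.1,"ry":0,"rz":0.3},{"x":0.1,"y":-0.1,"z":12.5,"rx":-0.1,"ry":0,"rz":0.3},{"x":0.1,"y":-0.1,"z":14.5,"rx":-0.1,"ry":0,"rz":0.3},{"x":0.1,"y":-0.1,"z":15.8,"rx":-0.1,"ry":0,"rz":0.3},{"x":0.1,"y":-0.1,"z":15.8,"rx":-0.1,"ry":0,"rz":0.3},{"x":0.1,"y":-0.1,"z":15.8,"rx":-0.1,"ry":0,"rz":0.3}]'
python3 plan.py .4302,-.4017,-.008,69.7
python3 -m jog '[{"x":0,"y":0,"z":0,"rx":0,"ry":0,"rz":0},{"x":0,"y":0,"z":0,"rx":0,"ry":0,"rz":0},{"x":0,"y":0,"z":0,"rx":0,"ry":0,"rz":0},{"x":0,"y":0,"z":0,"rx":0,"ry":0,"rz":0},{"x":0,"y":0,"z":0,"rx":0,"ry":0,"rz":0}]' 1 60
python3 plan.py .4302,-.4017,-.008,69.7
```

```text
t: 20.8
ee_pos: [0.4309, -0.4017, -0.0065]
orientation: [-0.552, -3.091, 0.002]
force: [-1.1, -0.5, 0.8]
opening: 0.902
.4302,-.4017,-.008,69.7 xyz [ 0.06 -0.03  0.15] r [-0.1 -0.1  0. ] rows 2
t: 21.22
ee_pos: [0.4308, -0.4031, -0.0052]
orientation: [0.555, 3.092, -0.004]
force: [-0.6, 0.3, 7.0]
opening: 0.457
.4302,-.4017,-.008,69.7 xyz [0.11 0.11 0.28] r [-0.1  0.  -0.1] rows 2
```

```bash
python3 -m jog '[{"x":0,"y":0,"z":-2,"rx":0,"ry":0,"rz":0},{"x":0,"y":0,"z":-5,"rx":0,"ry":0,"rz":0},{"x":0,"y":0,"z":-9,"rx":0,"ry":0,"rz":0},{"x":0,"y":0,"z":-13,"rx":0,"ry":0,"rz":0},{"x":0,"y":0,"z":-17,"rx":0,"ry":0,"rz":0},{"x":0,"y":0,"z":-20,"rx":0,"ry":0,"rz":0},{"x":0,"y":0,"z":-22,"rx":0,"ry":0,"rz":0},{"x":0,"y":0,"z":-22,"rx":0,"ry":0,"rz":0}]'; python3 plan.py .534,.2465,.215,1.7
```

```text
t: 21.88
ee_pos: [0.4316, -0.4034, 0.2183]
orientation: [0.555, 3.088, -0.01]
force: [0.2, -0.3, -3.8]
opening: 0.455
.534,.2465,.215,1.7 xyz [ 4.34 21.5  -0.03] r [-0.   0.2 22.6] rows 7
.534,.2465,.215,1.7 xyz [12.28 18.17  0.  ] r [-0.   0.2 22.6] rows 7
.534,.2465,.215,1.7 xyz [18.33 12.04  0.05] r [-0.   0.2 22.6] rows 7
```

```bash
python3 -m jog '[{"x":0.5,"y":2.5,"z":0,"rx":0,"ry":0,"rz":3},{"x":1.2,"y":6,"z":0,"rx":0,"ry":0,"rz":6.5},{"x":1.9,"y":9.5,"z":0,"rx":0,"ry":0.1,"rz":10},{"x":2.7,"y":13.3,"z":0,"rx":0,"ry":0.1,"rz":14},{"x":3.5,"y":17.3,"z":0,"rx":0,"ry":0.1,"rz":18},{"x":4.3,"y":21.5,"z":0,"rx":0,"ry":0.1,"rz":22.6},{"x":4.3,"y":21.5,"z":0,"rx":0,"ry":0.1,"rz":22.6}]'
python3 -m jog '[{"x":2.2,"y":3.3,"z":0,"rx":0,"ry":0,"rz":4},{"x":4.5,"y":6.6,"z":0,"rx":0,"ry":0,"rz":8},{"x":6.7,"y":9.9,"z":0,"rx":0,"ry":0.1,"rz":12},{"x":8.9,"y":13.2,"z":0,"rx":0,"ry":0.1,"rz":16},{"x":11,"y":16.3,"z":0,"rx":0,"ry":0.1,"rz":20},{"x":12.3,"y":18.2,"z":0,"rx":0,"ry":0.1,"rz":22.6},{"x":12.3,"y":18.2,"z":0,"rx":0,"ry":0.1,"rz":22.6}]'
python3 -m jog '[{"x":3.3,"y":2.2,"z":0,"rx":0,"ry":0,"rz":4},{"x":6.6,"y":4.3,"z":0,"rx":0,"ry":0,"rz":8},{"x":9.9,"y":6.5,"z":0,"rx":0,"ry":0,"rz":12},{"x":12.9,"y":8.5,"z":0,"rx":0,"ry":0,"rz":16},{"x":15.5,"y":10.2,"z":0,"rx":0,"ry":0,"rz":19},{"x":17.3,"y":11.4,"z":0,"rx":0,"ry":0,"rz":21.5},{"x":18.3,"y":12,"z":0,"rx":0,"ry":0,"rz":22.6},{"x":18.3,"y":12,"z":0,"rx":0,"ry":0,"rz":22.6}]'
python3 -m jog '[{"x":0,"y":0,"z":0,"rx":0,"ry":0,"rz":0},{"x":0,"y":0,"z":0,"rx":0,"ry":0,"rz":0},{"x":0,"y":0,"z":0,"rx":0,"ry":0,"rz":0}]'
cat > rl.py <<'E'
from m import *
import sys
z=float(sys.argv[1])
for n in("scene","side","wrist"):
    p,d,M=snap(n,n+sys.argv[2]); P=cloud(n,d,M); g=p.astype(int).max(-1)
    Q=box(P,p,.44,.63,.05,.45,z-.010,z+.008,g>100); print(n,"rail",rect(Q) if len(Q)>5 else 0, np.percentile(Q[:,1],[1,99]) if len(Q) else 0)
    Q=box(P,p,.42,.66,.05,.45,.052,.066,g>100); print(n,"layer",rect(Q), np.percentile(Q[:,1],[1,99]))
E
python3 rl.py .255 15; python3 plan.py .534,.2465,.215,1.7
```

```text
t: 22.47
ee_pos: [0.4652, -0.1791, 0.2101]
orientation: [-1.146, -2.917, -0.004]
force: [0.0, -0.2, -5.9]
opening: 0.456
t: 23.05
ee_pos: [0.4983, 0.0355, 0.2097]
orientation: [-1.692, -2.636, 0.003]
force: [0.4, -0.6, -6.6]
opening: 0.457
t: 23.72
ee_pos: [0.5317, 0.2493, 0.2095]
orientation: [-2.178, -2.254, 0.01]
force: [-0.7, 0.5, -5.4]
opening: 0.458
t: 23.97
ee_pos: [0.5325, 0.2464, 0.2121]
orientation: [-2.183, -2.252, 0.005]
force: [0.8, -0.6, -4.4]
opening: 0.459
scene rail ('c', array([532.9, 243.5]), 'LxW', 272.9, 43.4, 'yaw', -88.0, 'z', np.float64(0.2583), 559) [0.1094 0.3785]
scene layer ('c', array([547.3, 247. ]), 'LxW', 275.7, 171.2, 'yaw', -87.8, 'z', np.float64(0.0607), 1329) [0.1109 0.3787]
side rail ('c', array([538.4, 246.7]), 'LxW', 276.5, 56.0, 'yaw', -87.9, 'z', np.float64(0.256), 609) [0.1103 0.3798]
side layer ('c', array([530.1, 247. ]), 'LxW', 275.1, 154.1, 'yaw', -88.4, 'z', np.float64(0.0593), 1270) [0.1107 0.3807]
wrist rail ('c', array([529.4, 279.9]), 'LxW', 148.5, 51.8, 'yaw', -84.3, 'z', np.float64(0.2577), 31626) [0.218  0.3499]
wrist layer ('c', array([533.5, 276.6]), 'LxW', 213.8, 192.6, 'yaw', -88.6, 'z', np.float64(0.0599), 5460) [0.1804 0.3821]
.534,.2465,.215,1.7 xyz [-0.03  0.13 -0.22] r [-0.3 -0.1  0.1] rows 2
```

```bash
python3 -m jog '[{"x":0.05,"y":0.12,"z":2,"rx":-0.1,"ry":0,"rz":0},{"x":0.05,"y":0.12,"z":5,"rx":-0.1,"ry":0,"rz":0},{"x":0.05,"y":0.12,"z":8,"rx":-0.1,"ry":0,"rz":0},{"x":0.05,"y":0.12,"z":10.5,"rx":-0.1,"ry":0,"rz":0},{"x":0.05,"y":0.12,"z":12,"rx":-0.1,"ry":0,"rz":0},{"x":0.05,"y":0.12,"z":12.4,"rx":-0.1,"ry":0,"rz":0},{"x":0.05,"y":0.12,"z":12.4,"rx":-0.1,"ry":0,"rz":0},{"x":0.05,"y":0.12,"z":12.4,"rx":-0.1,"ry":0,"rz":0}]'
python3 rl.py .135 16; python3 plan.py .5345,.247,.070,1.7
cd pics; python3 -c "
import cv2,numpy as np
a=cv2.imread('scene16.png')[80:200,320:440]; b=cv2.imread('side16.png')[100:220,180:300]
cv2.imwrite('c16.png',cv2.resize(np.hstack([a,b]),None,fx=3.3,fy=3.3,interpolation=cv2.INTER_CUBIC))"
```

```text
t: 24.78
ee_pos: [0.5339, 0.2484, 0.0903]
orientation: [-2.184, -2.255, -0.001]
force: [0.7, 0.5, -3.7]
opening: 0.457
scene rail ('c', array([572.6, 248.6]), 'LxW', 274.8, 119.2, 'yaw', -88.6, 'z', np.float64(0.1361), 507) [0.1133 0.3823]
scene layer ('c', array([548.5, 243.2]), 'LxW', 285.4, 142.6, 'yaw', 84.5, 'z', np.float64(0.0605), 755) [0.1094 0.3814]
side rail ('c', array([508.3, 235.8]), 'LxW', 264.7, 158.7, 'yaw', -68.2, 'z', np.float64(0.1349), 522) [0.1129 0.3791]
side layer ('c', array([543.3, 247. ]), 'LxW', 274.4, 177.7, 'yaw', -86.2, 'z', np.float64(0.0593), 894) [0.1101 0.3767]
wrist rail ('c', array([551.3, 307.6]), 'LxW', 152.3, 149.7, 'yaw', -60.8, 'z', np.float64(0.1362), 27147) [0.2219 0.3512]
wrist layer ('c', array([533.2, 272.7]), 'LxW', 209.8, 166.1, 'yaw', -88.6, 'z', np.float64(0.0599), 21451) [0.2075 0.3766]
.5345,.247,.070,1.7 xyz [-0.17  0.03  2.08] r [ 0.  -0.2  0.1] rows 2
```

View pics/c16.png

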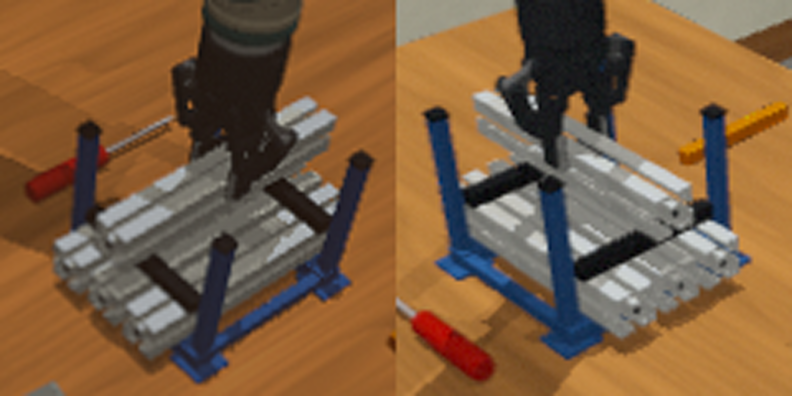

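Rail is held level, lengthwise over the middle, about 20 mm above the strips. The ends read 1-2 mm long at +y, so I'll correct by 1.5 mm and lower slowly.

```bash
python3 -m jog '[{"x":-0.15,"y":0.03,"z":0.5,"rx":0,"ry":0,"rz":0},{"x":-0.15,"y":0.03,"z":1,"rx":0,"ry":0,"rz":0},{"x":-0.15,"y":0.03,"z":1.4,"rx":0,"ry":0,"rz":0},{"x":-0.15,"y":0.03,"z":1.6,"rx":0,"ry":0,"rz":0},{"x":-0.15,"y":0.03,"z":1.7,"rx":0,"ry":0,"rz":0},{"x":-0.15,"y":0.03,"z":1.75,"rx":0,"ry":0,"rz":0},{"x":-0.15,"y":0.03,"z":1.75,"rx":0,"ry":0,"rz":0}]'
python3 - <<'E'
from m import *
print(T()[:3,3])
for n in("scene","side"):
    p,d,M=snap(n,n+"17"); P=cloud(n,d,M); g=p.astype(int).max(-1)
    Q=box(P,p,.505,.565,.05,.45,.105,.128,g>110); print(n,"rail",rect(Q), np.percentile(Q[:,1],[1,99]),np.median(Q[:,2]))
E
```

```text
t: 25.52
ee_pos: [0.5335, 0.2469, 0.0713]
orientation: [-2.183, -2.254, 0.002]
force: [0.6, -0.4, -5.2]
opening: 0.456
[0.5335 0.2469 0.0713]
scene rail ('c', array([533.4, 245. ]), 'LxW', 273.2, 43.8, 'yaw', -88.5, 'z', np.float64(0.1171), 430) [0.11   0.3806] 0.11713682154720245
side rail ('c', array([534.3, 244.7]), 'LxW', 272.6, 46.0, 'yaw', -88.2, 'z', np.float64(0.1156), 508) [0.1112 0.3767] 0.11557451004013958
```

```bash
for i in 1; do python3 -m jog '[{"x":0.05,"y":0,"z":0.05,"rx":0,"ry":0,"rz":0},{"x":0.05,"y":0,"z":0.1,"rx":0,"ry":0,"rz":0},{"x":0.05,"y":0,"z":0.1,"rx":0,"ry":0,"rz":0}]'; done
```

```text
t: 25.87
ee_pos: [0.5336, 0.2475, 0.0708]
orientation: [-2.183, -2.255, 0.0]
force: [-0.5, -0.3, -2.6]
opening: 0.45
```

```bash
python3 -m jog '[{"x":0,"y":0,"z":0.05,"rx":0,"ry":0,"rz":0},{"x":0,"y":0,"z":0.1,"rx":0,"ry":0,"rz":0},{"x":0,"y":0,"z":0.1,"rx":0,"ry":0,"rz":0}]'
```

```text
t: 26.12
ee_pos: [0.5336, 0.2476, 0.0708]
orientation: [-2.183, -2.255, 0.0]
force: [-4.2, -1.5, 5.5]
opening: 0.458
```

Contact (the load changed from -5 to +5.5 N). Releasing and withdrawing.

```bash
python3 -m jog '[{"x":0,"y":0,"z":0,"rx":0,"ry":0,"rz":0},{"x":0,"y":0,"z":0,"rx":0,"ry":0,"rz":0},{"x":0,"y":0,"z":0,"rx":0,"ry":0,"rz":0},{"x":0,"y":0,"z":0,"rx":0,"ry":0,"rz":0},{"x":0,"y":0,"z":-2,"rx":0,"ry":0,"rz":0},{"x":0,"y":0,"z":-6,"rx":0,"ry":0,"rz":0},{"x":0,"y":0,"z":-10,"rx":0,"ry":0,"rz":0},{"x":0,"y":0,"z":-14,"rx":0,"ry":0,"rz":0}]' 0.2
python3 -m jog '[{"x":-3,"y":0,"z":-3,"rx":0,"ry":0,"rz":0},{"x":-7,"y":0,"z":-3,"rx":0,"ry":0,"rz":0},{"x":-11,"y":0,"z":-3,"rx":0,"ry":0,"rz":0},{"x":-15,"y":0,"z":-3,"rx":0,"ry":0,"rz":0},{"x":-19,"y":0,"z":-3,"rx":0,"ry":0,"rz":0},{"x":-23,"y":0,"z":-3,"rx":0,"ry":0,"rz":0},{"x":-25,"y":0,"z":-3,"rx":0,"ry":0,"rz":0},{"x":-25,"y":0,"z":-3,"rx":0,"ry":0,"rz":0}]'
python3 - <<'E'
from m import *
for n in("scene","side"):
    p,d,M=snap(n,n+"18"); P=cloud(n,d,M); g=p.astype(int).max(-1)
    Q=box(P,p,.505,.565,.05,.45,.105,.128,g>110); print(n,"rail",rect(Q), np.percentile(Q[:,1],[1,99]))
    for nm,x in(("near",.484),("far",.585)):
        Q=box(P,p,x-.03,x+.03,.05,.45,.052,.068,g>110); print(nm,rect(Q),np.percentile(Q[:,1],[1,99]))
    for nm,y in (("A",.33),("B",.16)):
        Q=box(P,p,.459,.609,y-.03,y+.03,.070,.082,g<90); print(nm,rect(Q) if len(Q)>5 else 0)
    print("driver",rect(box(P,p,.25,.43,.1,.4,.008,.05)))
a=cv2.imread('pics/scene18.png')[80:280,250:450]; b=cv2.imread('pics/side18.png')[100:300,180:380]
cv2.imwrite('pics/c18.png',cv2.resize(np.hstack([a,b]),None,fx=2,fy=2,interpolation=cv2.INTER_CUBIC))
E
```

```text
t: 26.78
ee_pos: [0.5335, 0.247, 0.2107]
orientation: [-2.183, -2.254, 0.003]
force: [1.9, 0.3, 0.4]
opening: 0.8
t: 27.45
ee_pos: [0.542, -0.0068, 0.2388]
orientation: [-2.19, -2.249, 0.003]
force: [0.5, 0.3, -0.8]
opening: 0.798
scene rail ('c', array([532.9, 245.4]), 'LxW', 276.6, 44.4, 'yaw', -88.4, 'z', np.float64(0.1167), 692) [0.1116 0.3801]
near ('c', array([467.8, 239.5]), 'LxW', 273.6, 41.0, 'yaw', -81.3, 'z', np.float64(0.0606), 192) [0.107  0.3718]
far ('c', array([581.7, 248.6]), 'LxW', 275.1, 53.0, 'yaw', 89.9, 'z', np.float64(0.0605), 431) [0.1137 0.3794]
A ('c', array([534.2, 323.6]), 'LxW', 147.5, 52.6, 'yaw', 13.9, 'z', np.float64(0.0763), 127)
B ('c', array([536.4, 155.9]), 'LxW', 142.9, 47.3, 'yaw', 15.2, 'z', np.float64(0.0763), 129)
driver ('c', array([361.7, 265.5]), 'LxW', 180.3, 16.2, 'yaw', -86.0, 'z', np.float64(0.0171), 84)
side rail ('c', array([533. , 246.7]), 'LxW', 272.6, 44.5, 'yaw', -87.5, 'z', np.float64(0.115), 725) [0.1118 0.379 ]
near ('c', array([486.7, 244.8]), 'LxW', 276.3, 54.3, 'yaw', 90.0, 'z', np.float64(0.059), 410) [0.1088 0.3746]
far ('c', array([585.4, 245. ]), 'LxW', 263.9, 53.7, 'yaw', 88.3, 'z', np.float64(0.0584), 129) [0.1132 0.3253]
A ('c', array([533.3, 328.9]), 'LxW', 146.7, 22.7, 'yaw', 1.3, 'z', np.float64(0.075), 81)
B ('c', array([535.4, 159.6]), 'LxW', 146.9, 19.6, 'yaw', 2.9, 'z', np.float64(0.0747), 110)
driver ('c', array([359.6, 257.9]), 'LxW', 198.0, 25.4, 'yaw', -88.9, 'z', np.float64(0.0206), 279)
```

View pics/c18.png

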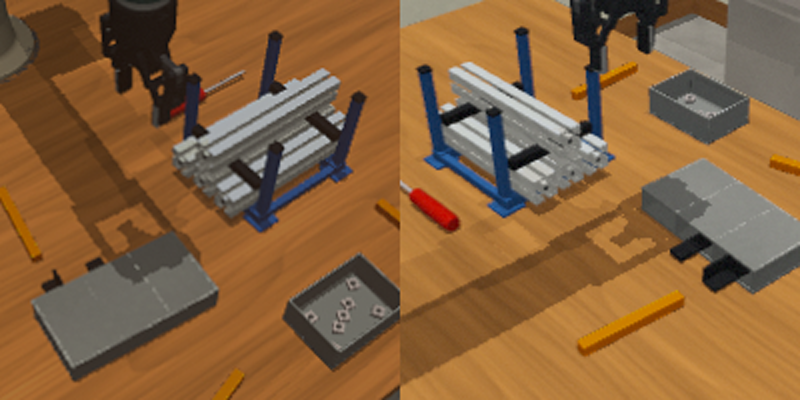

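The final view shows the rail resting on both strips in the cradle. The flat and angle strips are still in the rack, and the driver is untouched. Handing in.

```bash
python3 -c "
from cell import manip
print(manip.finish_job())"
```

```text
the job is handed in; nothing more can be done
None
```

I laid both square black spacers across the bottom layer, set the loose rail on them, and handed the job in at about 27.6 s of the 72 s allowed. No verdict was reported.

- **Spacer_a:** I took it from the rack roof and laid it between the +y posts. The first grasp closed on nothing, because the fingertips stood about 18 mm above the reported TCP. It did not disturb the strip, and I corrected the depth for every grasp after that.
- **Spacer_b:** I drew it out of the +y bay by its end, set it on the bench and re-gripped it by the middle. It then went between the -y posts.
- **Rail:** I lowered it onto both strips until it made light contact of about 5 N, then released it and moved the arm clear.

**Last checks:**
- **Heights:** the strip tops measured z ≈ 75–76 mm and the rail top ≈ 115–117 mm, as expected for a rail resting on both strips.
- **Alignment:** the rail centre was at about (0.533, 0.246), at the cradle's angle to within about half a degree. Its ends were even with the far rail below to about 2 mm.
- **Strips:** before the rail went on, both lay straight across the layer to about 1°, clear of the posts.
- **Bystanders:** the last picture shows the flat and angle strips still in the rack and the screwdriver in place.

**Where the readings disagreed:**
- **Near rail:** its ends read about 4–5 mm off the top rail's in the scene camera and 3–4 mm in the side camera. About 1.5 mm of that comes from the cradle's angle, and part of that rail was hidden.
- **Strip angles:** with the rail on top, the scene camera's fits were unusable because most of each strip was hidden. The side camera gave 1.3° and 2.9°, against about 1.7° for the cradle.
- **Driver:** the scene camera's last fit shifted by several millimetres because the driver was partly hidden by the gripper. The side camera's fit was within about 3 mm, with its angle reading 2° different.

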